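# Stow the pipettes in the stand and lock them in

## Robot

A 6-joint arm with a two-finger parallel gripper is mounted at the origin on a cart in front of the work surface, level with it; the furniture and walls round the work are solid. World frame = base frame: x ahead of the robot, y to its left, z up, the work surface at z = 0. Lengths are in m, angles in rad, forces in N, time in s.
With the tool pointing down it reaches from about 0.25 to 0.775 m from the base axis. Payload 4 kg.
Tool frame: the origin (TCP) lies between the finger pads; the fingertips stand 14 mm ahead of it and the grasp point (between the pads) lies 5 mm behind it (tip_reach is the distance from the TCP to the fingertips, in m); z points along the fingers, y is the line along which they close (so a half turn about z gives the same grasp; the last joint's range is limited). The gripper opens to 94 mm and grips with 3 to 60 N. Pads are 16 mm wide; open, the fingers measure 119 mm over their backs; the gripper's body (75 mm by 177 mm) begins 78 mm behind the grasp point.
Start: joints at [1.213, 0.087, 1.371, -0, 1.684, -0.103], TCP at [0.139, 0.532, 0.22] pointing down, gripper open.
Joint ranges: [-3.1, 3.1], [-0.76, 2.03], [0.27, 2.55], [-1.08, 4.22], [0.17, 2.65], [-2.57, 2.57]. Speed limits (rad/s): [2.79, 2.79, 3.14, 3.14, 3.14, 3.14].

## Interface

Orientations are given as [roll, pitch, yaw] about the fixed x, y, z axes, in that order (R = Rz(yaw) Ry(pitch) Rx(roll)).
In Python, from bench import * gives the robot as it stands. The module is installed in compiled form; this text tells all that it offers.
- The arm moves only by the tool servo_tool, never from a script. Its argument "targets" is a list of rows, each a list of 4 numbers: the shift along the tool's x, y, z in cm, then the turn about the tool's z in degrees. A call has 1 to 8 rows; each row is the pose to reach, as a shift and turn from the pose commanded when the call began, along the tool's axes at that moment; what a row does not reach only later rows make up. A row lasts 1/8 s, in which the tool goes at most 62.5 mm and 10.7 degrees, less where a joint would pass 70% of its speed; a pose out of reach is approached as far as the arm can. A call with a gripper value outside its range is refused whole. "claw" is the closure in counts, from 0 (fully open) to 255 (shut), set as the call begins (left out, the last holds). The fingers move at their own pace and stop on an object; the grip force is fixed at half the most. Time passes only in rows, so rows that repeat a pose let the fingers close. It gives the time, the measured TCP pose, the force, the opening and the grip force at its end, in the units of the state.
- get_obs(): the state, without advancing time (a new reading comes with each control period).
- snapshot(name): name is "scene" or "top" or "wrist"; returns the picture (420x560x3 uint8, blue, green, red); there is no depth.
- camera_model(name): a dict with "camera_matrix" (3x3 intrinsics, pixels), "k1" (the pictures are not rectified: a ray, as slopes to the right and down, at radius r is drawn at 1 + k1 r^2 times it, then the intrinsics apply), "camera_from_world" (4x4, takes a point from world to camera coordinates). Camera axes: x right, y up, looking along -z (the intrinsics and any distortion apply to the point x, -y, -z); pixel columns grow to the right and rows downward; lengths in m; the calibration is good to about 2 mm. A picture is of the moment at which its call begins: read the wrist's pose just before it. camera_model takes no time and is no camera call; for the wrist camera it gives the pose at the moment of the call.
- close_job(): hands the job in; it is judged then, once.
The state is a dict: "time": time; "joint_positions": joint angles; "qvel": joint speeds; "joint_torque": joint torques, N m; "tool_pos": TCP position; "ee_rot": TCP orientation; "wrist_force": force on the tool from outside, world axes, zero at the start; "wrist_torque": the same for the moment, N m; "width": finger opening in m; "finger_force": force on a finger pad.
Only numpy, scipy, OpenCV 4.12 (cv2) and the standard library are available. Lean on these libraries where they do the work, as an engineer would, in place of code of your own. Each camera call takes 0.05 s, during which the arm holds its last target. There are 200 camera calls.

## Task

Move every glass pipette from the sloping rest to the pipette stand, one to a place: the tip goes into the bore with the pipette tilted, then swing it upright so that the neck stands in the notch and the tip is on the bore's floor. Handle the glass gently: a light grip, no hard pushing, none dropped. When all are in, slide the stand's steel comb fully shut, then pass the T-key down through the slot in the stand's lug until its flange rests on the comb and give it a quarter turn so that it holds; leave the other things on the desk alone.

Things in the scene. Friction and masses are not known exactly. Their poses are not given: they have to be found in the camera images.
- pipette_0_mid (a point): Fragile pipette, 164 mm, 60 g; own z runs from tip to head; this point is on the axis, 80 mm from the tip. From the tip: 8 mm flat tip, cone to 12 mm, glass barrel dia 18 to 78 mm (square shoulder), steel neck dia 9 to 116 mm, black grip head dia 16 from 116 to 164 mm. Starts leaning 20-25 deg, its foot 45 mm deep in a pocket of the rest. Limits: grip 70 N (both fingers added), push on stand or rest 25 N. May be absent.
- pipette_1_mid (a point): Fragile pipette, 164 mm, 60 g; own z runs from tip to head; this point is on the axis, 80 mm from the tip. From the tip: 8 mm flat tip, cone to 12 mm, glass barrel dia 18 to 78 mm (square shoulder), steel neck dia 9 to 116 mm, black grip head dia 16 from 116 to 164 mm. Starts leaning 20-25 deg, its foot 45 mm deep in a pocket of the rest. Limits: grip 70 N (both fingers added), push on stand or rest 25 N. May be absent.
- pipette_2_mid (a point): Fragile pipette, 164 mm, 60 g; own z runs from tip to head; this point is on the axis, 80 mm from the tip. From the tip: 8 mm flat tip, cone to 12 mm, glass barrel dia 18 to 78 mm (square shoulder), steel neck dia 9 to 116 mm, black grip head dia 16 from 116 to 164 mm. Starts leaning 20-25 deg, its foot 45 mm deep in a pocket of the rest. Limits: grip 70 N (both fingers added), push on stand or rest 25 N. May be absent.
- place_0 (a point): Stand place 0: the 80 mm point of a seated pipette, 90 mm above the desk; axes as stand. Bore below: dia 22, mouth at height 32, floor at 10 mm. Plate above: notch 12 mm wide, for the neck only, open at its front x = -20, back at x = +7.5 mm. So enter the bore with the head leaning 15-28 deg to the front, then swing upright on the floor; a 2-3 deg lean to the back stays best.
- place_1 (a point): Stand place 1: the 80 mm point of a seated pipette, 90 mm above the desk; axes as stand. Bore below: dia 22, mouth at height 32, floor at 10 mm. Plate above: notch 12 mm wide, for the neck only, open at its front x = -20, back at x = +7.5 mm. So enter the bore with the head leaning 15-28 deg to the front, then swing upright on the floor; a 2-3 deg lean to the back stays best.
- place_2 (a point): Stand place 2: the 80 mm point of a seated pipette, 90 mm above the desk; axes as stand. Bore below: dia 22, mouth at height 32, floor at 10 mm. Plate above: notch 12 mm wide, for the neck only, open at its front x = -20, back at x = +7.5 mm. So enter the bore with the head leaning 15-28 deg to the front, then swing upright on the floor; a 2-3 deg lean to the back stays best.
- rest: Fixed grey sloping rest, 156 mm wide, with three pockets 52 mm apart in a row along its y axis, leaning 20 degrees towards its -x side. Origin: the centre of its underside, on the desk; it reaches 75 mm up. A microscope (fixed, eyepieces 0.3 m up) stands between rest and stand: pass in front of it, nearer the robot.
- stand: Fixed stand; origin on the desk under the middle place; x to the back, -x its front, y along the three places (52 mm apart), z up. Grey base x -28 to 28, y -90 to 134 mm, 32 mm high; two posts dia 10 at x = 16, y = -76 and 79 mm; white top plate at height 105 to 110 mm, x -20 to 22, y -90 to 134 mm. All three places are alike; any may be used.
- comb (a joint): Dark steel comb, 4 mm thick, sliding on the stand's plate (its top is 114 mm above the desk) along the stand's +y: 0 = open, 0.022 m = fully shut, at a stop. Needs about 2 N. Shut, its hooks close the fronts of the notches, and its slot lies over the slot in the stand's lug.
- comb_tab (a point): Black square post, 12 x 12 mm, 109 to 142 mm above the desk, on an arm in front of the comb's +y end (at x = -34, y = 100 mm of the stand when open, moving with the comb); this point is on its axis, 10 mm below its top. Push it along the stand's +y to shut the comb, or grip it. Axes as for the stand.
- lock_slot (a point): Centre of the slot in the stand's lug, at the height of the comb's top (114 mm); axes as for the stand. Slot 33 mm long along y, 17 mm wide along x; plate and comb are 9 mm thick together, with 70 mm of free space below. The comb's own slot (37 x 21 mm) lies over it only when the comb is shut.
- tkey_mid (a point): Steel T-key with a black flat wing, 60 mm high, 90 g, its foot 18 mm deep in the pocket of the parking block. Origin on its axis, 30 mm above the foot's underside; z up. Foot 30 (x) x 14 (y) x 8 mm; shank dia 10; flange dia 34, underside 5 mm below the origin; wing 30 (x) x 12 (y) mm, from the origin up 30 mm. Locked: flange on the comb, own x along the slot's x (across the slot).
- key_block: Loose grey parking block of the T-key, 60 (x) x 44 (y) x 24 mm, 0.5 kg, with a pocket in the middle of its top (34 x 18 mm, 18 mm deep) in which the key's foot stands, key x along block x. Origin: centre of its underside. It may end anywhere.
- coverslips: Pale box of cover slips, 30 x 60 x 18 mm, a bystander in front of the microscope, to be left alone. Origin: centre of its underside.
There are look-alikes about, which are no part of the job. Leave any purple look-alike of the part that bears tkey_mid alone.

How it is judged:
On the way, in this order (a step that is already met when the one before it is completed fails the run):
1. all pipettes stand in places of the stand (angle between each of pipette_0_mid, pipette_1_mid, pipette_2_mid's own z axis and vertical below 0.13 rad and ((horizontal distance between pipette_0_mid and place_0 below 0.01 m and z of pipette_0_mid in the frame of place_0 between -0.005 and 0.004 m) or (horizontal distance between pipette_0_mid and place_1 below 0.01 m and z of pipette_0_mid in the frame of place_1 between -0.005 and 0.004 m) or (horizontal distance between pipette_0_mid and place_2 below 0.01 m and z of pipette_0_mid in the frame of place_2 between -0.005 and 0.004 m)) and ((horizontal distance between pipette_1_mid and place_0 below 0.01 m and z of pipette_1_mid in the frame of place_0 between -0.005 and 0.004 m) or (horizontal distance between pipette_1_mid and place_1 below 0.01 m and z of pipette_1_mid in the frame of place_1 between -0.005 and 0.004 m) or (horizontal distance between pipette_1_mid and place_2 below 0.01 m and z of pipette_1_mid in the frame of place_2 between -0.005 and 0.004 m)) and ((horizontal distance between pipette_2_mid and place_0 below 0.01 m and z of pipette_2_mid in the frame of place_0 between -0.005 and 0.004 m) or (horizontal distance between pipette_2_mid and place_1 below 0.01 m and z of pipette_2_mid in the frame of place_1 between -0.005 and 0.004 m) or (horizontal distance between pipette_2_mid and place_2 below 0.01 m and z of pipette_2_mid in the frame of place_2 between -0.005 and 0.004 m))), for 0.2 s.
2. the comb is slid shut (all of step 1 and value of joint comb above 0.019 m), for 0.2 s.
3. the T-key is through the slot and turned across it (all of step 2 and horizontal distance between tkey_mid and lock_slot below 0.015 m and z of tkey_mid in the frame of lock_slot between 0.001 and 0.008 m and angle between tkey_mid's own z axis and vertical below 0.15 rad and angle between the x axis of tkey_mid and the x axis of lock_slot, either way round below 0.5 rad), for 0.2 s.
At the end, for the whole second after the job is handed in: Every pipette upright (0.13 rad) in a place, within 10 mm of its axis, on the bore floor within 4 mm; comb shut within 3 mm; T-key within 15 mm of the slot centre, upright (0.15 rad), flange on the comb within 3 mm, foot across the slot within 0.5 rad; all at rest (all of step 3 and linear speed of tkey below 0.02 m/s); the robot touches nothing.
It fails at once if a pipette is gripped with more than 70 N (both fingers added) (contact force between the fingers and pipette_0 above 70 N or contact force between the fingers and pipette_1 above 70 N or contact force between the fingers and pipette_2 above 70 N).
It fails at once if a pipette is pressed against the stand or the rest with more than 25 N (contact force between any of pipette_0, pipette_1, pipette_2 and stand above 25 N or contact force between any of pipette_0, pipette_1, pipette_2 and rest above 25 N).
It fails at once if a pipette has fallen on its side (angle between any of pipette_0_mid, pipette_1_mid, pipette_2_mid's own z axis and vertical above 1.2 rad).
It fails at once if the box of cover slips is moved more than 30 mm (distance of coverslips from where it was at the start of the episode above 0.03 m).
Of pipette_0, pipette_1, pipette_2 only 2 to 3 are there at a start; the rules pass over those that are not, and their reading is None.
At some moment in a run one of key_block may be knocked a few centimetres aside while the robot is not near it.
It also fails if it takes over 210 s, if anything falls off the work surface, if the arm or the gripper's body presses on something with over 40 N, if the wrist force passes 120 N, or if a joint passes its speed limit or range.

## Working session

There is one attempt and no reset: what is moved stays moved. The work goes in short steps, Python scripts to look and compute and a tool call to move; the robot and the scene stay as the last step left them, time stands still between calls to the robot, and variables do not carry over. Pictures are saved under pics/ and viewed, at most 14 in all, crops included, and the job is handed in when it is done.

Besides the shell and the picture viewer there is one more tool, called as a command line: name --pt "numbers of a row" for each row, then --argument value for the rest. servo_tool: Moves the arm, as the interface text tells. Its arguments: {"type":"object","properties":{"targets":{"type":"array"},"claw":{"type":"number"}},"required":["targets"]}

```bash
mkdir -p pics
python3 - <<'E'
from bench import *
import cv2
o=get_obs();print({k:o[k] for k in o})
for n in("scene","top","wrist"):
    m=camera_model(n);print(n,m["camera_matrix"].tolist(),m["k1"],m["camera_from_world"].round(4).tolist())
    cv2.imwrite(f"pics/a_{n}.png",snapshot(n))
E
```

```text
{'time': 0.0, 'joint_positions': array([ 1.21291814e+00,  8.79584036e-02,  1.37227814e+00, -3.89295957e-05,
        1.68360854e+00, -1.03106442e-01]), 'qvel': array([ 0.00081307, -0.00156831,  0.00109648, -0.00014709,  0.000832  ,
        0.0015721 ]), 'joint_torque': array([-2.38135844e-04, -3.40187931e+01, -3.02424824e+01,  7.18730595e-02,
        3.30439000e-02, -1.31633942e-04]), 'tool_pos': array([0.13844563, 0.53173727, 0.21829019]), 'ee_rot': array([-3.13934821e+00, -1.93341547e-04,  2.88681635e+00]), 'wrist_force': array([ 0.33647901, -0.10123805,  0.08009961]), 'wrist_torque': array([-0.00497095, -0.00969492, -0.03059649]), 'finger_force': 0.0, 'width': 0.09417188029280703}
scene [[439.18383812396456, 0.0, 277.2469618522026], [0.0, 439.18383812396456, 210.12706276486668], [0.0, 0.0, 1.0]] -0.07091597272977099 [[0.6087, -0.7932, -0.0201, -0.2631], [0.4181, 0.2991, 0.8577, -0.3441], [-0.6743, -0.5305, 0.5137, -0.6988], [0.0, 0.0, 0.0, 1.0]]
top [[388.3687778963931, 0.0, 283.16917345801244], [0.0, 388.3687778963931, 204.70683264147442], [0.0, 0.0, 1.0]] 0.02637397692965716 [[0.0083, -0.9999, -0.0135, 0.0799], [0.9936, 0.0067, 0.1128, -0.5142], [-0.1127, -0.0143, 0.9935, -1.0905], [0.0, 0.0, 0.0, 1.0]]
wrist [[308.99149444692733, 0.0, 280.77777107206606], [0.0, 308.99149444692733, 208.88772237014626], [0.0, 0.0, 1.0]] -0.036519512620418075 [[0.2537, 0.9673, -0.002, -0.5482], [-0.9297, 0.2433, -0.2764, 0.0265], [-0.2668, 0.072, 0.961, -0.3915], [0.0, 0.0, 0.0, 1.0]]
```

View pics/a_scene.png

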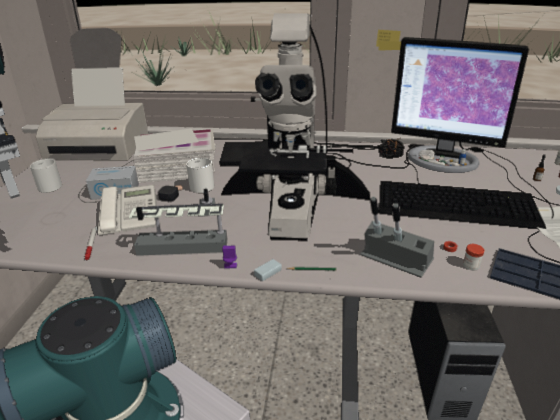

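View pics/a_top.png

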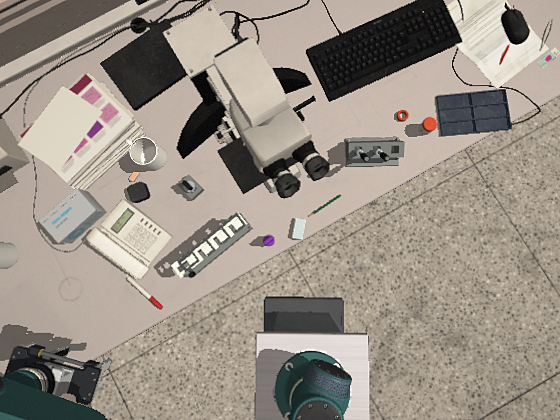

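The scene shows two pipettes in the rest (scene 375,212 and 397,218; rest in top view ≈375,152). The stand is at top ≈205,247, the key block behind it at ≈188,187, and a purple decoy at 268,240. I'll crop in for the details.

Run:
```python
import cv2,numpy as np
t=cv2.imread("pics/a_top.png");s=cv2.imread("pics/a_scene.png")
f=lambda a,w,h:cv2.resize(a,(w,h),interpolation=cv2.INTER_CUBIC)
a=f(t[165:295,145:275],520,520)
b=f(t[125:177,335:413],280,187);c=f(s[190:275,355:440],280,280)
r=np.zeros((520,800,3),np.uint8);r[:,:520]=a;r[:187,520:]=b;r[190:470,520:]=c
cv2.imwrite("pics/b.png",r)
cv2.imwrite("pics/b2.png",f(s[180:270,120:250],800,554))
```

```text
(no output)
```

View pics/b.png

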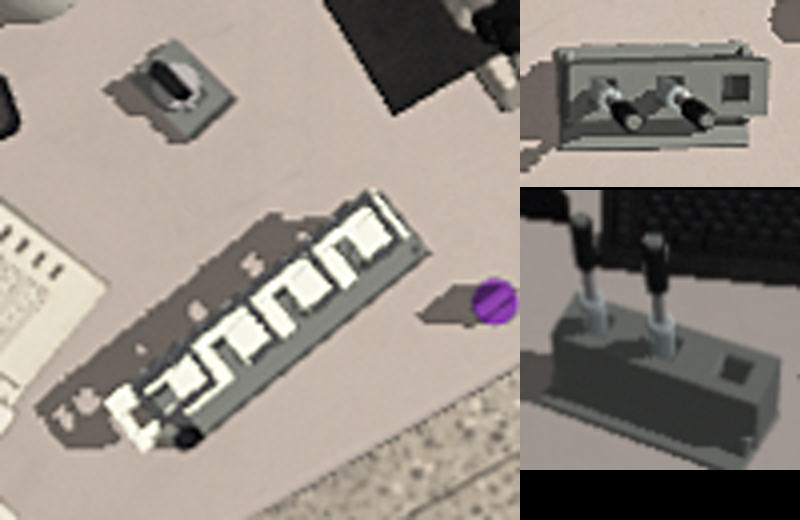

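View pics/b2.png

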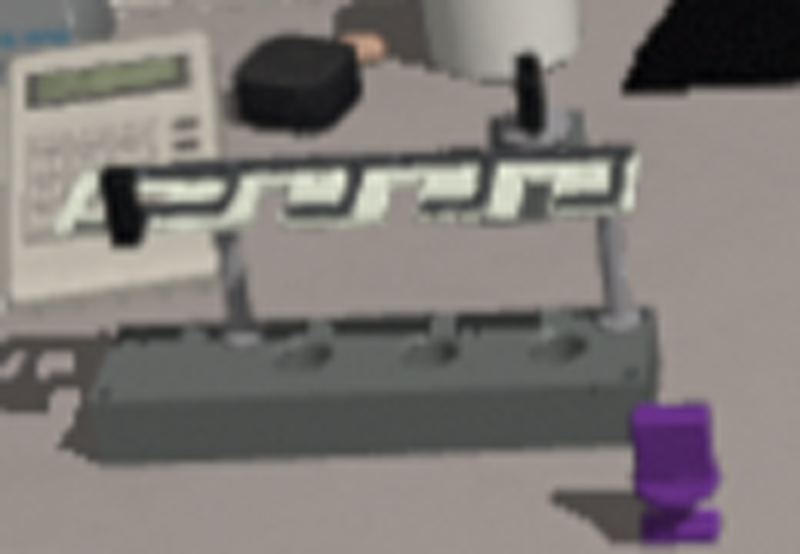

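Two pipettes are in the rest, leaning toward the robot, and its right pocket is empty. The stand has its tab at the lower-left end (crop b 186,437), so stand +y runs left and down and its front faces lower right. The key block is at crop b (185,92). Next I'll do a rough localisation.

```bash
cat > h.py <<'E'
import numpy as np,cv2
from bench import *
def ray(m,u,v):
    K=m["camera_matrix"];T=m["camera_from_world"]
    d=np.array([(u-K[0,2])/K[0,0],(v-K[1,2])/K[1,1]]);s=d.copy()
    for _ in range(10): s=d/(1+m["k1"]*(s@s))
    R=T[:3,:3];return -R.T@T[:3,3],R.T@np.array([s[0],-s[1],-1.])
def onz(m,u,v,z):
    c,d=ray(m,u,v);return c+d*(z-c[2])/d[2]
def proj(m,p):
    T=m["camera_from_world"];q=T[:3,:3]@np.asarray(p)+T[:3,3];s=np.array([q[0],-q[1]])/-q[2]
    s=s*(1+m["k1"]*(s@s));K=m["camera_matrix"];return K[0,0]*s[0]+K[0,2],K[1,1]*s[1]+K[1,2]
def tri(rs):
    A=0;b=0
    for c,d in rs:
        d=d/np.linalg.norm(d);P=np.eye(3)-np.outer(d,d);A=A+P;b=b+P@c
    return np.linalg.solve(A,b)
def tool(o=None):
    from scipy.spatial.transform import Rotation as Ro
    o=o or get_obs();return np.array(o["tool_pos"]),Ro.from_euler("xyz",o["ee_rot"]).as_matrix()
def need(p,yaw=None):
    "cm shift in tool axes to TCP target p; deg turn about tool z to make tool-x heading=yaw (mod 180)"
    t,R=tool();s=R.T@(np.array(p)-t)*100;r=[*s.round(2)]
    if yaw is not None:
        h=np.degrees(np.arctan2(R[1,0],R[0,0]));d=-(np.degrees(yaw)-h);r.append(round((d+90)%180-90,1))
    return r
E
python3 - <<'E'
from h import *
t=camera_model("top");s=camera_model("scene")
a=lambda u,v:(145+u/4,165+v/4)
b=lambda u,v:(335+(u-520)*78/280,125+v*52/187)
c=lambda u,v:(355+(u-520)*85/280,190+(v-190)*85/280)
d=lambda u,v:(120+u*130/800,180+v*90/554)
pr=lambda n,p:print(n,p.round(4))
pr("tab top",onz(t,*a(186,436),.142)); pr("tab tri",tri([ray(t,*a(186,434)),ray(s,*d(123,170))]))
pr("plate R",onz(t,*a(375,193),.112));pr("plate Rf",onz(t,*a(408,236),.110));pr("plate Lb",onz(t,*a(108,402),.11));pr("plate Lf",onz(t,*a(145,450),.11))
pr("base Rf",onz(t,*a(430,253),.032))
pr("key wing top",onz(t,*a(172,86),.066)); pr("block",onz(t,*a(193,90),.024))
for i,(p,q) in enumerate([((629,122),(582,218)),((703,120),(654,242))]):
    pr("head%d"%i,tri([ray(t,*b(*p)),ray(s,*c(*q))]))
for i,(p,q) in enumerate([((602,92),(597,322)),((675,92),(660,345))]):
    pr("foot%d"%i,tri([ray(t,*b(*p)),ray(s,*c(*q))]))
for p in [(570,57),(768,60),(768,113),(570,116)]: pr("rest",onz(t,*b(*p),.075))
for p in [(556,148),(748,148),(735,90)]: pr("rest0",onz(t,*b(*p),.0 if p[1]>100 else .07))
E
```

```text
tab top [0.3219 0.3139 0.142 ]
tab tri [0.3232 0.3141 0.1409]
plate R [0.4805 0.2009 0.112 ]
plate Rf [0.4521 0.1785 0.11  ]
plate Lb [0.3415 0.3739 0.11  ]
plate Lf [0.3106 0.3483 0.11  ]
base Rf [0.4449 0.1709 0.032 ]
key wing top [0.5591 0.3511 0.066 ]
block [0.563  0.3467 0.024 ]
head0 [ 0.6164 -0.1271  0.1742]
head1 [ 0.6179 -0.1788  0.1728]
foot0 [ 0.6652 -0.127   0.0654]
foot1 [ 0.6625 -0.1804  0.0689]
rest [ 0.6902 -0.1001  0.075 ]
rest [ 0.6881 -0.2536  0.075 ]
rest [ 0.6461 -0.2526  0.075 ]
rest [ 0.6432 -0.0996  0.075 ]
rest0 [ 0.634  -0.0995  0.    ]
rest0 [ 0.6347 -0.258   0.    ]
rest0 [ 0.6655 -0.229   0.07  ]
```

Run:
```python
from h import *
t=camera_model("top")
for p in [(288,192),(320,178),(328,160)]: print(onz(t,*p,.3).round(3))
for p in [(.30,.30,.25),(.33,-.2,.25),(.56,-.16,.25)]: print(need(p,np.pi))
m=camera_model("wrist");tt,R=tool();C=-m["camera_from_world"][:3,:3].T@m["camera_from_world"][:3,3];print((R.T@(C-tt)).round(4),(m["camera_from_world"][:3,:3]@R).round(3))
```

```text
[0.511 0.07  0.3  ]
[ 0.542 -0.001  0.3  ]
[ 0.583 -0.018  0.3  ]
[np.float64(-21.47), np.float64(-18.37), np.float64(-3.12), np.float64(-14.6)]
[np.float64(-36.98), np.float64(-66.0), np.float64(-3.04), np.float64(-14.6)]
[np.float64(-58.23), np.float64(-56.33), np.float64(-3.06), np.float64(-14.6)]
[ 0.0817 -0.0008 -0.164 ] [[-0.002  1.     0.   ]
 [ 0.961  0.002  0.277]
 [ 0.277  0.    -0.961]]
```

servo_tool --pt "-5 -4.5 -3 0" --pt "-10 -9 -3 0" --pt "-16 -14 -3 0" --pt "-21.5 -18.5 -3 0" --pt "-23 -24 -3 0" --pt "-25 -30 -3 0" --pt "-27 -35 -3 0" --pt "-28.5 -41 -3 0"

```text
time: 1.15
tool_pos: [0.3103, 0.0821, 0.2492]
ee_rot: [3.142, 0.001, 2.887]
wrist_force: [0.8, -0.6, 0.3]
width: 0.0945
finger_force: 0.0
```

servo_tool --pt "-1.6 -6 0 0" --pt "-3.5 -12 0 0" --pt "-5 -18 0 0" --pt "-7 -22.5 0 -3" --pt "-13 -21 0 -8" --pt "-19 -18.8 0 -14.6" --pt "-25 -17 0 -14.6" --pt "-29.5 -15.5 0 -14.6"

```text
time: 2.15
tool_pos: [0.5589, -0.1402, 0.2483]
ee_rot: [3.141, -0.001, -3.141]
wrist_force: [0.7, -0.7, 0.1]
width: 0.0939
finger_force: 0.0
```

servo_tool --pt "0 0 0 0" --pt "0 0 0 0" --pt "0 0 0 0"

```text
time: 2.52
tool_pos: [0.5559, -0.1406, 0.2504]
ee_rot: [-3.141, 0.001, 3.141]
wrist_force: [0.2, 0.2, 1.3]
width: 0.0936
finger_force: 0.0
```

Run:
```python
from h import *
import pickle
o=get_obs();print(o["tool_pos"],o["ee_rot"],o["time"])
m=camera_model("wrist");im=snapshot("wrist");pickle.dump(m,open("w1.pkl","wb"))
cv2.imwrite("pics/c.png",im)
```

```text
[ 0.55594704 -0.14055183  0.25044887] [-3.14113429e+00  1.08738782e-03  3.14094845e+00] 2.525
```

View pics/c.png

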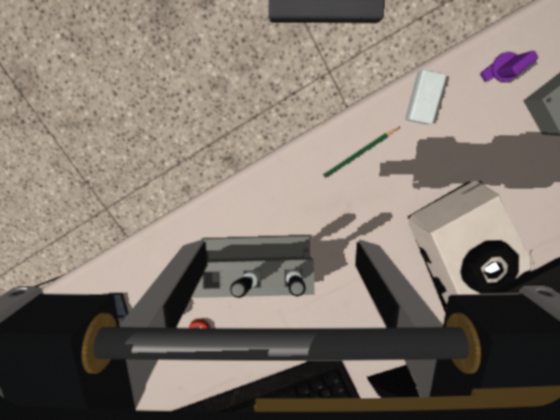

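Heads are at wrist px (241,286) and (296,285), with the rest below them. I'll take a crop for finer measurement.

Run:
```python
from h import *
im=cv2.imread("pics/c.png")
cv2.imwrite("pics/c2.png",cv2.resize(im[228:303,185:325],(784,420),interpolation=cv2.INTER_CUBIC))
```

```text
(no output)
```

View pics/c2.png

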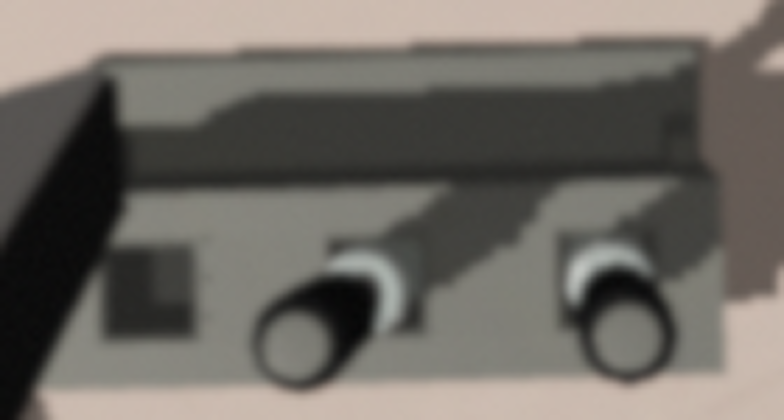

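Head-top centres are at wrist px (238.6,289.2) and (297.1,288.7).

Run:
```python
from h import *
import pickle
w=pickle.load(open("w1.pkl","rb"));t=camera_model("top");s=camera_model("scene")
b=lambda u,v:(335+(u-520)*78/280,125+v*52/187)
c=lambda u,v:(355+(u-520)*85/280,190+(v-190)*85/280)
W=lambda u,v:(185+u/5.6,228+v/5.6)
for q,tp,sp in [((628,340),(629,122),(582,216)),((300,343),(707,120),(654,240))]:
    rs=[ray(w,*W(*q)),ray(t,*b(*tp)),ray(s,*c(*sp))]
    print("tri",tri(rs).round(4),"w.175",onz(w,*W(*q),.175).round(4),"t",onz(t,*b(*tp),.175).round(4))
for q in [(610,290),(362,302)]: print("shoulder at z.08-.10",onz(w,*W(*q),.09).round(4))
for q in [(103,243),(196,340),(330,238),(425,333),(558,232),(722,370),(716,185)]: print("pocket .07",onz(w,*W(*q),.07).round(4))
```

```text
tri [ 0.6158 -0.127   0.1757] w.175 [ 0.6157 -0.1271  0.175 ] t [ 0.6151 -0.1253  0.175 ]
tri [ 0.6167 -0.1794  0.1752] w.175 [ 0.6161 -0.1783  0.175 ] t [ 0.6167 -0.1799  0.175 ]
shoulder at z.08-.10 [ 0.6542 -0.1261  0.09  ]
shoulder at z.08-.10 [ 0.6569 -0.1781  0.09  ]
pocket .07 [ 0.6537 -0.2373  0.07  ]
pocket .07 [ 0.6778 -0.2181  0.07  ]
pocket .07 [ 0.6524 -0.187   0.07  ]
pocket .07 [ 0.676  -0.1665  0.07  ]
pocket .07 [ 0.651  -0.1367  0.07  ]
pocket .07 [ 0.6856 -0.0997  0.07  ]
pocket .07 [ 0.6398 -0.1023  0.07  ]
```

servo_tool --pt "-4 1.3 2 0" --pt "-7 1.4 4 0" --pt "-7 1.4 4 0" --pt "-7 1.4 4 0" --pt "-7 1.4 4 0" --pt "-7 1.4 4 0" --claw 150

```text
time: 3.32
tool_pos: [0.6267, -0.1267, 0.2111]
ee_rot: [-3.141, 0.002, 3.141]
wrist_force: [-1.2, 0.2, 0.5]
width: 0.0393
finger_force: 0.0
```

Run:
```python
from h import *
o=get_obs();print(o["tool_pos"],o["ee_rot"],o["width"],need((.626,-.1268,.148)))
w=camera_model("wrist");im=snapshot("wrist");cv2.imwrite("pics/d.png",im)
print(proj(w,(.616,-.1265,.175)),proj(w,(.616,-.179,.175)))
```

```text
[ 0.626705   -0.12669968  0.21110682] [-3.14097278e+00  2.22736332e-03  3.14110694e+00] 0.03926924422678346 [np.float64(0.08), np.float64(-0.01), np.float64(6.31)]
(np.float64(282.0113955875987), np.float64(227.81510356859366)) (np.float64(205.6692605612285), np.float64(227.92444724944394))
```

View pics/d.png

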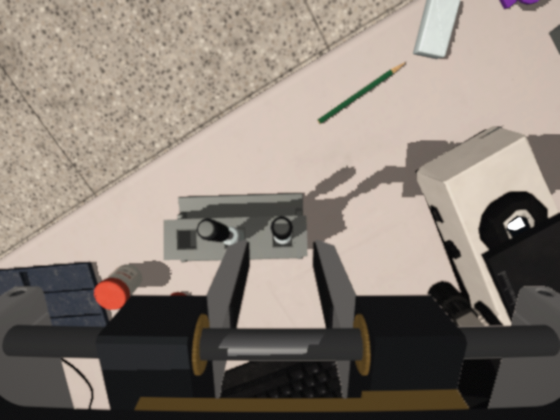

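The heads appear at (281,228) and (206,229), exactly where predicted. I'll descend and grip.

servo_tool --pt "0 0 2 0" --pt "0 0 4 0" --pt "0 0 5.5 0" --pt "0.1 0 6.3 0" --pt "0.1 0 6.3 0" --pt "0.1 0 6.3 0"

```text
time: 4.12
tool_pos: [0.6265, -0.1265, 0.1475]
ee_rot: [-3.141, 0.002, -3.142]
wrist_force: [-0.7, -0.5, 0.6]
width: 0.0389
finger_force: 0.0
```

servo_tool --pt "0 0 0 0" --pt "0 0 0 0" --pt "0 0 0 0" --pt "0 0 0 0" --pt "0 0 0 0" --pt "0 0 0 0" --claw 255

```text
time: 4.88
tool_pos: [0.6261, -0.1263, 0.1467]
ee_rot: [3.141, 0.0, -3.141]
wrist_force: [-0.5, 0.5, 2.1]
width: 0.0152
finger_force: 30.0
```

servo_tool --pt "0.8 0 -2 0" --pt "1.6 0 -4 0" --pt "2.4 0 -6 0" --pt "3.2 0 -7.8 0" --pt "6 -2 -9 0" --pt "11 -4 -9.5 0" --pt "16 -5 -9.5 0" --pt "20 -5 -9.5 0"

```text
time: 5.88
tool_pos: [0.4238, -0.1769, 0.2425]
ee_rot: [-3.141, 0.0, 3.14]
wrist_force: [1.1, -0.6, -1.5]
width: 0.0157
finger_force: 30.0
```

servo_tool --pt "4 2 0 -5" --pt "7 6 0 -12" --pt "9 11 0 -20" --pt "10 17 0 -28" --pt "10.2 23 0 -35" --pt "10.4 29 0 -40" --pt "10.5 34 1 -40" --pt "10.5 36 1.5 -40"

```text
time: 6.88
tool_pos: [0.3197, 0.1856, 0.2269]
ee_rot: [3.141, 0.0, -2.439]
wrist_force: [-0.3, -0.9, -0.5]
width: 0.0154
finger_force: 30.0
```

servo_tool --pt "0 0 0 0" --pt "0 0 0 0" --pt "0 0 0 0"

```text
time: 7.25
tool_pos: [0.3213, 0.1827, 0.227]
ee_rot: [-3.141, 0.001, -2.445]
wrist_force: [-0.3, -0.6, -0.1]
width: 0.0156
finger_force: 30.0
```

Run:
```python
from h import *
import pickle
o=get_obs();print(o["tool_pos"],o["ee_rot"],o["width"],o["time"])
w=camera_model("wrist");im=snapshot("wrist");cv2.imwrite("pics/e.png",im);pickle.dump((w,tool()),open("w2.pkl","wb"))
```

```text
[0.32126164 0.18269402 0.22704609] [-3.14102825e+00  8.56815184e-04 -2.44540259e+00] 0.015571322923678167 7.25
```

View pics/e.png

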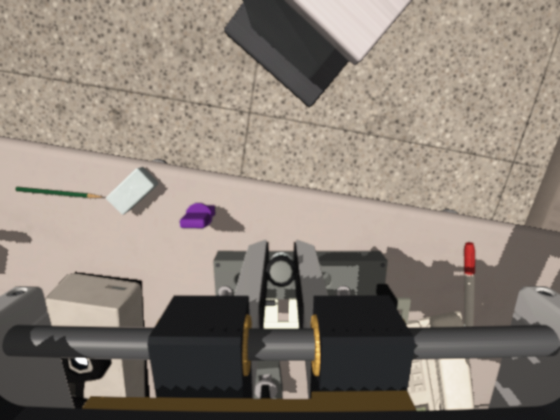

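The head sits in the fingers at (281,268). The stand base front edge runs from (215,253) to (385,252). I'll enlarge it for a fit.

Run:
```python
from h import *
im=cv2.imread("pics/e.png")
cv2.imwrite("pics/e2.png",cv2.resize(im[235:335,200:420],(792,360),interpolation=cv2.INTER_CUBIC))
```

```text
(no output)
```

View pics/e2.png

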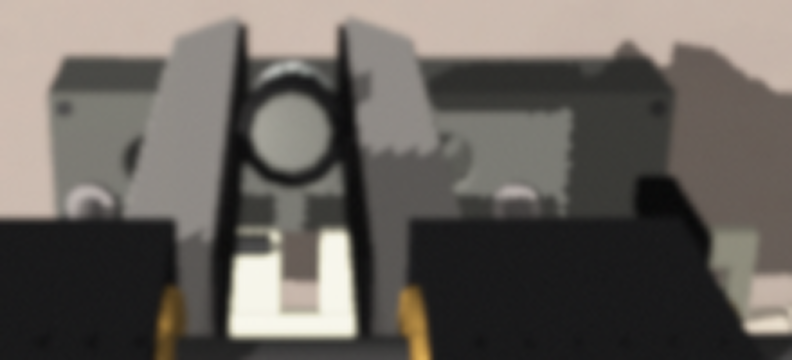

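Run:
```python
from h import *
import pickle
w,(tt,R)=pickle.load(open("w2.pkl","rb"))
E=lambda u,v:(200+u/3.6,235+v/3.6)
L=onz(w,*E(50,93),.032);Rr=onz(w,*E(673,93),.032);d=(Rr-L)[:2];print(L,Rr,np.linalg.norm(d))
y=d/np.linalg.norm(d);x=np.array([y[1],-y[0]]);psi=np.arctan2(x[1],x[0])
O=(L[:2]+Rr[:2])/2+.028*x-.022*y;print("O",O,"psi",np.degrees(psi),"tool heading",np.degrees(np.arctan2(R[1,0],R[0,0])))
for u in (282,320):
    p=onz(w,*E(u,235),.110)[:2]-O;print("notch edge at z.11",(p@x*1e3).round(1),(p@y*1e3).round(1))
for u,v in((635,180),(680,180)):
    p=onz(w,*E(u,v),.142)[:2]-O;print("tab",(p@x*1e3).round(1),(p@y*1e3).round(1))
c,dd=ray(w,*E(291,132));c=R.T@(c-tt);dd=R.T@dd
for z in(-.024,-.027,-.03): print("head top in tool",(c+dd*(z-c[2])/dd[2]).round(4))
# top camera fit of plate, same psi
t=camera_model("top");a=lambda u,v:(145+u/4,165+v/4)
for p,q in(((408,236),(-.020,-.090)),((145,450),(-.020,.134)),((108,402),(.022,.134)),((186,436),(-.034,.1))):
    z=.142 if q[1]==.1 else .11
    P=onz(t,*a(*p),z)[:2];print("O from top",(P-q[0]*x-q[1]*y).round(4))
```

```text
[0.44531625 0.17525593 0.032     ] [0.30403425 0.34521097 0.032     ] 0.22100976822670995
O [0.41027071 0.26121479] psi 39.73642191295011 tool heading -140.1147104246866
notch edge at z.11 -20.7 -5.8
notch edge at z.11 -20.7 5.2
tab -56.9 83.6
tab -56.8 95.1
head top in tool [ 0.0089  0.0002 -0.024 ]
head top in tool [ 0.0105  0.0002 -0.027 ]
head top in tool [ 0.012   0.0002 -0.03  ]
O from top [0.4099 0.2605]
O from top [0.4116 0.2581]
O from top [0.4102 0.2568]
O from top [0.4119 0.2587]
```

servo_tool --pt "-1.2 0.3 1.5 0" --pt "-2.6 0.3 3 0" --pt "-4 0.3 4.5 0" --pt "-5.1 0.3 5.4 0" --pt "-5.1 0.3 5.4 0" --pt "-5.1 0.3 5.4 0" --pt "-5.1 0.3 5.4 0"

```text
time: 8.18
tool_pos: [0.3583, 0.2187, 0.1732]
ee_rot: [-3.141, 0.001, -2.444]
wrist_force: [0.8, 0.2, 0.4]
width: 0.0157
finger_force: 30.0
```

```bash
cat >> h.py <<'E'
O=np.array([.4103,.2608]);PSI=np.radians(39.8)
X=np.array([np.cos(PSI),np.sin(PSI)]);Y=np.array([-X[1],X[0]])
def st(p): q=np.array(p)[:2]-O;return (q@X*1e3).round(1),(q@Y*1e3).round(1),round(p[2]*1e3,1)
def W(x,y,z): return np.array([*(O+x*X+y*Y),z])
E
python3 - <<'E'
from h import *
o=get_obs();print(st(o["tool_pos"]),o["wrist_force"])
im=snapshot("scene");cv2.imwrite("pics/f.png",cv2.resize(im[160:270,120:250],(709,600),interpolation=cv2.INTER_CUBIC))
E
```

```text
(np.float64(-66.9), np.float64(0.9), np.float64(173.2)) [0.76443792 0.22477783 0.35751578]
```

View pics/f.png

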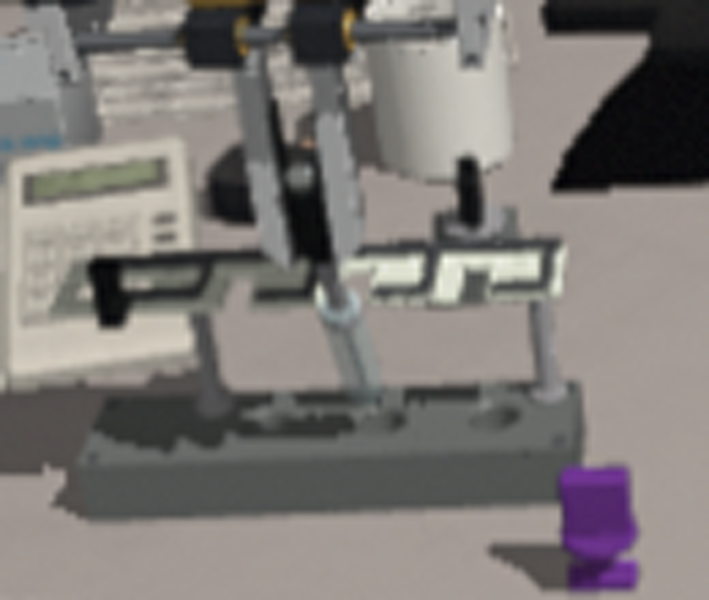

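The tip hangs just above the middle bore (370,400 against bore 383,418), as planned. Next I insert along the lean axis.

servo_tool --pt "-0.25 -0.1 0.6 0" --pt "-0.55 -0.1 1.2 0" --pt "-0.8 -0.1 1.8 0" --pt "-1.1 -0.1 2.4 0" --pt "-1.1 -0.1 2.4 0" --pt "-1.1 -0.1 2.4 0"

```text
time: 8.98
tool_pos: [0.3674, 0.2252, 0.1487]
ee_rot: [3.142, 0.001, -2.443]
wrist_force: [0.8, 0.8, 0.3]
width: 0.0152
finger_force: 30.0
```

servo_tool --pt "-0.15 0 0.3 0" --pt "-0.3 0 0.6 0" --pt "-0.3 0 0.6 0" --pt "-0.3 0 0.6 0"

```text
time: 9.48
tool_pos: [0.3697, 0.227, 0.1423]
ee_rot: [-3.142, 0.001, -2.443]
wrist_force: [2.0, 1.7, -1.6]
width: 0.0155
finger_force: 30.0
```

servo_tool --pt "-0.35 0 0 0" --pt "-0.7 0 0 0" --pt "-1.05 0 0 0" --pt "-1.3 0 0 0" --pt "-1.3 0 0 0" --pt "-1.3 0 0 0"

```text
time: 10.22
tool_pos: [0.3778, 0.2339, 0.142]
ee_rot: [3.141, -0.006, -2.444]
wrist_force: [-3.4, -4.1, 2.9]
width: 0.0162
finger_force: 30.0
```

Run:
```python
from h import *
o=get_obs();print(st(o["tool_pos"]),o["wrist_force"],o["wrist_torque"])
im=snapshot("scene");cv2.imwrite("pics/g.png",cv2.resize(im[180:250,150:225],(643,600),interpolation=cv2.INTER_CUBIC))
```

```text
(np.float64(-42.2), np.float64(0.1), np.float64(142.0)) [-3.35468651 -4.10309175  2.85667851] [-0.94761796  1.04366836  0.04240682]
```

View pics/g.png

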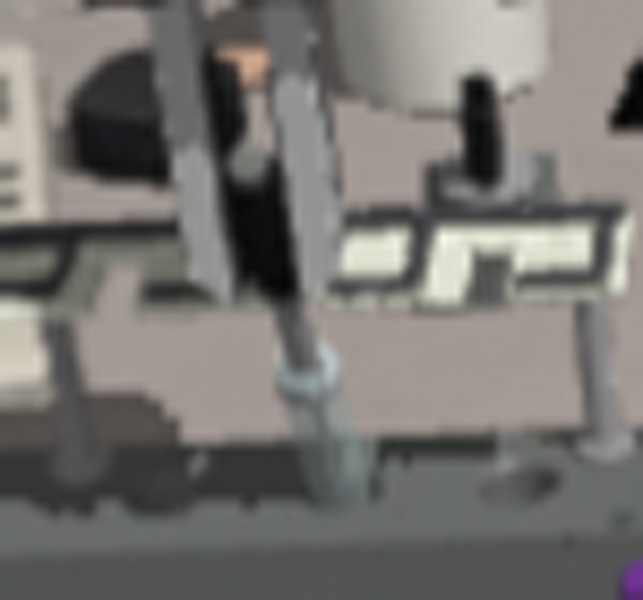

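The pipette is in the bore with its shoulder under the plate, swinging. Forces are about 5 N, so I continue.

servo_tool --pt "-0.3 0 0 0" --pt "-0.6 0 0 0" --pt "-0.9 0 0 0" --pt "-0.9 0 0 0"

```text
time: 10.78
tool_pos: [0.385, 0.2399, 0.1421]
ee_rot: [-3.142, -0.005, -2.444]
wrist_force: [-4.0, -4.0, 2.9]
width: 0.0155
finger_force: 30.0
```

servo_tool --pt "-0.3 0 0 0" --pt "-0.6 0 0 0" --pt "-0.9 0 0 0" --pt "-0.9 0 0 0"

```text
time: 11.28
tool_pos: [0.3926, 0.2463, 0.1421]
ee_rot: [3.142, -0.003, -2.443]
wrist_force: [-2.9, -4.2, 3.4]
width: 0.0154
finger_force: 30.0
```

servo_tool --pt "-0.3 0 -0.05 0" --pt "-0.6 0 -0.1 0" --pt "-0.9 0 -0.15 0" --pt "-1.1 0 -0.15 0" --pt "-1.1 0 -0.15 0"

```text
time: 11.9
tool_pos: [0.402, 0.2542, 0.144]
ee_rot: [3.142, 0.001, -2.443]
wrist_force: [-1.2, -2.5, 1.0]
width: 0.0155
finger_force: 30.0
```

servo_tool --pt "-0.3 0 0 0" --pt "-0.6 0 -0.05 0" --pt "-0.9 0 -0.1 0" --pt "-1.1 0 -0.1 0" --pt "-1.1 0 -0.1 0"

```text
time: 12.52
tool_pos: [0.4101, 0.2611, 0.1449]
ee_rot: [3.141, -0.0, -2.443]
wrist_force: [-2.5, -2.3, 1.3]
width: 0.0147
finger_force: 29.9
```

Run:
```python
from h import *
o=get_obs();print(st(o["tool_pos"]),o["wrist_force"],o["wrist_torque"])
im=snapshot("scene");cv2.imwrite("pics/i.png",cv2.resize(im[180:250,150:225],(643,600),interpolation=cv2.INTER_CUBIC))
```

```text
(np.float64(0.0), np.float64(0.4), np.float64(144.9)) [-2.52189196 -2.2982903   1.28078022] [-0.6835824   0.83951993  0.03167571]
```

View pics/i.png

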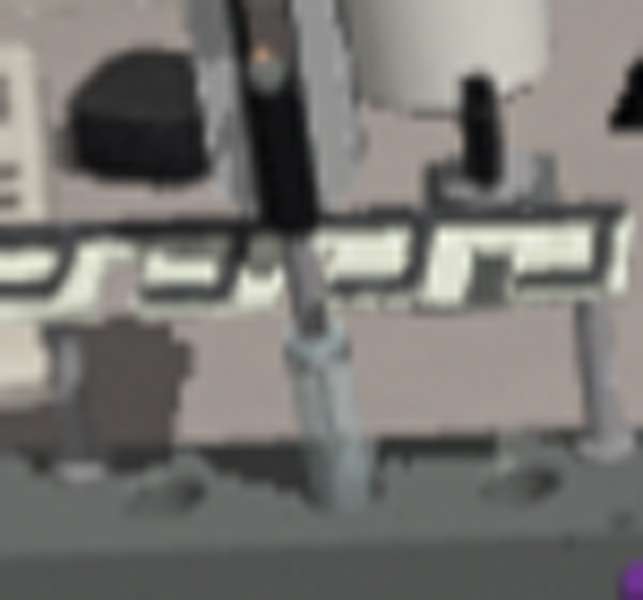

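The neck is in the notch and the pipette nearly upright. A few mm more to the back.

servo_tool --pt "-0.2 -0.04 0 0" --pt "-0.4 -0.04 0 0" --pt "-0.4 -0.04 0 0" --pt "-0.4 -0.04 0 0"

```text
time: 13.08
tool_pos: [0.4137, 0.2635, 0.145]
ee_rot: [-3.142, 0.001, -2.443]
wrist_force: [-2.4, -2.0, -0.5]
width: 0.0137
finger_force: 29.3
```

servo_tool --pt "-0.15 0 0 0" --pt "-0.15 0 0 0" --pt "-0.15 0 0 0"

```text
time: 13.45
tool_pos: [0.4145, 0.2642, 0.145]
ee_rot: [-3.142, -0.0, -2.443]
wrist_force: [-2.5, -2.6, 1.4]
width: 0.0137
finger_force: 29.1
```

Run:
```python
from h import *
import pickle
o=get_obs();print(st(o["tool_pos"]),o["wrist_force"],o["width"])
w=camera_model("wrist");im=snapshot("wrist");cv2.imwrite("pics/j.png",cv2.resize(im[190:320,200:370],(784,600),interpolation=cv2.INTER_CUBIC));pickle.dump((w,tool()),open("w3.pkl","wb"))
```

```text
(np.float64(5.4), np.float64(-0.1), np.float64(145.0)) [-2.4645024  -2.55394977  1.36528146] 0.013706673055690984
```

View pics/j.png

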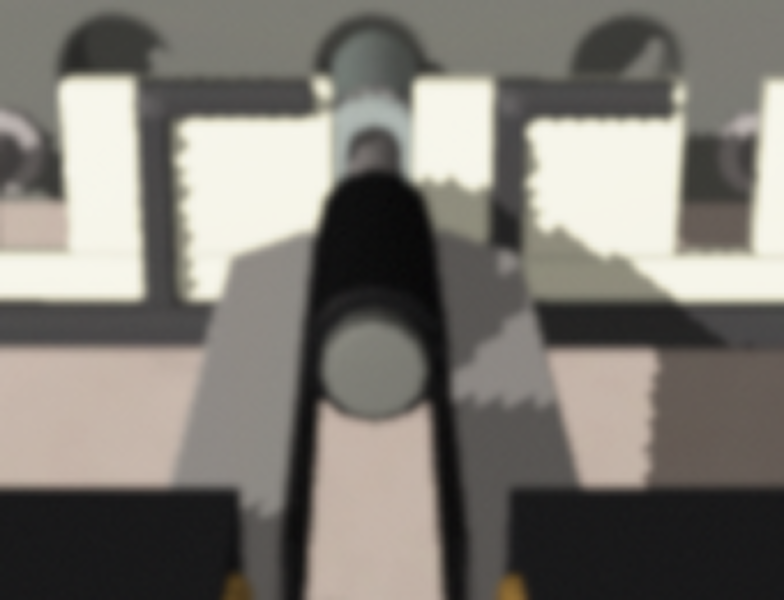

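Run:
```python
from h import *
import pickle
w,(tt,R)=pickle.load(open("w3.pkl","rb"))
f=lambda u,v:(200+u*170/784,190+v*130/600)
print("head top",[st(onz(w,*f(374,368),z)) for z in(.170,.174,.178)])
print("neck start(head bottom) ~z.126 front edge",st(onz(w,*f(376,172),.126)))
print("notch",st(onz(w,*f(330,80),.110)),st(onz(w,*f(412,80),.110)),"plate front", "comb back",st(onz(w,*f(374,345),.114)))
print("shoulder centre",st(onz(w,*f(373,130),.088)), "bore L",st(onz(w,*f(60,60),.032)),st(onz(w,*f(165,60),.032)),"mid bore", st(onz(w,*f(316,60),.032)),st(onz(w,*f(432,60),.032)))
c,d=ray(w,*f(374,368));c=R.T@(c-tt);d=R.T@d;print((c+d*(-.029-c[2])/d[2]).round(4))
```

```text
head top [(np.float64(-5.1), np.float64(0.2), np.float64(170.0)), (np.float64(-7.1), np.float64(0.1), np.float64(174.0)), (np.float64(-9.2), np.float64(0.1), np.float64(178.0))]
neck start(head bottom) ~z.126 front edge (np.float64(-11.9), np.float64(0.5), np.float64(126.0))
notch (np.float64(-20.3), np.float64(-6.2), np.float64(110.0)) (np.float64(-20.3), np.float64(5.7), np.float64(110.0)) plate front comb back (np.float64(19.9), np.float64(0.3), np.float64(114.0))
shoulder centre (np.float64(-5.7), np.float64(0.1), np.float64(88.0)) bore L (np.float64(-2.4), np.float64(-62.9), np.float64(32.0)) (np.float64(-2.4), np.float64(-41.7), np.float64(32.0)) mid bore (np.float64(-2.4), np.float64(-11.3), np.float64(32.0)) (np.float64(-2.5), np.float64(12.1), np.float64(32.0))
[ 0.0125  0.0003 -0.029 ]
```

servo_tool --pt "0.6 0 0 0" --pt "1.2 0 0.05 0" --pt "1.8 0 0.1 0" --pt "2.4 0 0.2 0" --pt "3.0 0 0.3 0" --pt "3.0 0 0.3 0"

```text
time: 14.25
tool_pos: [0.3914, 0.2448, 0.142]
ee_rot: [3.142, 0.0, -2.444]
wrist_force: [-0.1, 0.1, 0.5]
width: 0.0003
finger_force: 0.0
```

Run:
```python
from h import *
import pickle
o=get_obs();print(st(o["tool_pos"]),o["wrist_force"],o["width"])
w=camera_model("wrist");im=snapshot("wrist");cv2.imwrite("pics/k.png",im);pickle.dump((w,tool()),open("w4.pkl","wb"))
# head top: bright grey ellipse between fingers
g=cv2.cvtColor(im,cv2.COLOR_BGR2GRAY)
r=g[225:320,262:302];m=((r>75)&(r<175)).astype(np.uint8)
n,l,s,c=cv2.connectedComponentsWithStats(m)
for i in range(1,n):
    if s[i,4]>100: print(s[i],c[i]+[262,225])
```

```text
(np.float64(-24.8), np.float64(-0.2), np.float64(142.0)) [-0.05424223  0.06574566  0.53977733] 0.00029033773776382355
[   0    0   40   76 2065] [280.24600484 264.37094431]
```

The fingers closed empty, so the head slipped out forwards. I'll locate it numerically.

Run:
```python
from h import *
import pickle
w,(tt,R)=pickle.load(open("w4.pkl","rb"))
g=cv2.cvtColor(cv2.imread("pics/k.png"),cv2.COLOR_BGR2GRAY)
for nm,im,(x0,x1,y0,y1),th in(("wrist",g,(200,370,100,310),45),("scene",cv2.cvtColor(snapshot("scene"),cv2.COLOR_BGR2GRAY),(150,225,180,250),45)):
    m=(im[y0:y1,x0:x1]<th).astype(np.uint8);n,l,s,c=cv2.connectedComponentsWithStats(m)
    for i in range(1,n):
        if s[i,4]>25: print(nm,s[i]+np.array([x0,y0,0,0,0]),(c[i]+[x0,y0]).round(1))
print("tips proj",proj(w,tt+R@[.008,0,.014]))
print("head top expected at lean", [(th,np.round(proj(w,W(.003-.164*np.sin(np.radians(th)),0,.010+.164*np.cos(np.radians(th)))),0)) for th in (5,10,15,20,25)])
s=g[150:300:4,256:308:2]
print("\n".join("".join(" .:-=+*#%@"[int(v)//26] for v in r) for r in s))
```

```text
wrist [272 206  28  33 260] [286.5 225.3]
wrist [341 232   5   9  26] [343.1 236.2]
wrist [277 244   8  66 263] [280.9 279.7]
wrist [307 252  28  33 234] [315.6 259.6]
wrist [200 296  75  14 980] [236.8 303. ]
wrist [ 288  296   82   14 1131] [328.  302.4]
scene [204 189   4  12  38] [205.4 195. ]
scene [159 193  15   8 108] [166.  196.6]
scene [170 204  15  14  82] [179.4 210.5]
tips proj (np.float64(280.4915115306121), np.float64(244.50715666807704))
head top expected at lean [(5, array([281., 319.])), (10, array([281., 292.])), (15, array([281., 263.])), (20, array([281., 234.])), (25, array([281., 205.]))]
##########################
##########################
##########################
##########################
##########################
##########################
##########################
##########################
##########################
##########################
##########################
##########################
##########################
-::::::::::::::::-::::::::
:::::::::::::.....::::::::
=========:..-====-..:=====
========:.-++++++++-..====
=======-.:++++++++++-.:===
=======-.:++++++++++- :===
=======-..-+++++++=-. .---
=======+:...:----:.  .::::
======-*#:   ....  .::::::
======--#%*-:..:--::::::::
========+++=--=++==-::::::
==+++++++++-..=++++++++===
==+++++++++-..=++++++++==-
--+++++++++-..=+++++++++=-
+++++++++++:..-+++++++++=:
@#+++++++++:..-+++++++++=:
%*+++++++++:..-+++++++++=:
%+++++++++=:..-++++++++++-
*+++++++++=:..-++++++++++-
*+++++++++=:..:++++++++=--
++++++++++=...:+++++++=---
++++++++++=.:.:+++=-------
++++++++++=.:.:=----------
=========+=....-----------
 ........:=.  .:.... .
```

The head top is at wrist px ≈(285,220). The pipette rests in the bore leaning about 22° forward, with the fingers behind it. I'll go over to its front and push it upright with a narrow two-finger cradle.

servo_tool --pt "0 0.05 -3 0" --pt "0 0.05 -5.5 0" --pt "3 0.05 -5.5 0" --pt "6 0.05 -5.5 0" --pt "6 0.05 -5.5 0" --claw 232

```text
time: 14.98
tool_pos: [0.3449, 0.2064, 0.1974]
ee_rot: [-3.141, 0.001, -2.444]
wrist_force: [0.8, 0.1, -0.4]
width: 0.0086
finger_force: 0.0
```

servo_tool --pt "0 0 2 0" --pt "0 0 4 0" --pt "0 0 5.2 0" --pt "0 0 5.2 0"

```text
time: 15.48
tool_pos: [0.3451, 0.2068, 0.144]
ee_rot: [3.141, -0.002, -2.443]
wrist_force: [-0.2, 0.6, -1.3]
width: 0.0086
finger_force: 0.0
```

servo_tool --pt "-0.5 0 0 0" --pt "-1.0 0 0 0" --pt "-1.5 0 0 0" --pt "-2 0 0 0" --pt "-2.5 0 0 0" --pt "-3 0 0 0" --pt "-3 0 0 0"

```text
time: 16.35
tool_pos: [0.3685, 0.2262, 0.1449]
ee_rot: [3.141, -0.0, -2.443]
wrist_force: [0.8, 0.1, -0.3]
width: 0.0083
finger_force: 0.1
```

```bash
cat >> h.py <<'E'
def ascii(im,x0,x1,y0,y1,sx,sy):
    g=cv2.cvtColor(im,cv2.COLOR_BGR2GRAY)[y0:y1:sy,x0:x1:sx]
    print("\n".join("".join(" .:-=+*#%@"[int(v)//26] for v in r) for r in g))
E
python3 - <<'E'
from h import *
import pickle
o=get_obs();print(st(o["tool_pos"]),o["wrist_force"],o["width"])
w=camera_model("wrist");im=snapshot("wrist");cv2.imwrite("pics/l.png",im)
print("head top expected at lean", [(th,np.round(proj(w,W(.003-.164*np.sin(np.radians(th)),0,.010+.164*np.cos(np.radians(th)))),0)) for th in (0,5,10,15,20,25)])
ascii(im,240,324,200,330,2,4)
E
```

```text
(np.float64(-54.3), np.float64(0.2), np.float64(144.9)) [ 0.78845133  0.09581837 -0.26941012] 0.008323793231168839
head top expected at lean [(0, array([280., 384.])), (5, array([280., 362.])), (10, array([280., 338.])), (15, array([280., 312.])), (20, array([280., 285.])), (25, array([280., 257.]))]
##########################################
##########################################
##########################################
##########################################
##########################################
##########################################
##########################################
------------------------------------------
::::::::::::::::::::::::::::::::::::::::::
------------------------------------------
====+++=+=++++++==+=+=+==+++++============
======++++++++++:-======:-+++++++++=======
======++++++++++:-======::+++++++++=======
+====++++++++++=.:======::+++++++++=======
++++=++++++++++=.:----::.:=++++++++=======
====+++++++++++-.:----::..=+++++++++=====:
====+++++++++++-.=*#**=-..=+++++++++=::--:
+===+++++++++++:.+######-.-++++++++++-::::
===++++++++++++:.++--:=#+.-++++++++++=::::
:::=++++++++++=..=-. ..+=.:++++++++++=::::
::-+++++++++++=.          :==--=--==---:::
++++++++++++++=.          .:--------------
:-++++++++++++-.           :-----------:..
:=++++++++++++-            :------------..
.:::::::::-+++:            :---...........
..........:+++:  ..::::..  .---... ...... 
..........:==-. .::::::::. .---...........
... . ... .--:. .::::::::. .--:...........
....... . .---. .::::::::. .--:.. ........
..........::-:. .:::::::.  .-==-..... ....
.........:-:-:.:%%=::::-=- .-===:... .....
.........:::::.:%@%++++++-..-=++-.........
.........--:::..:::.........::=+-.........
```

The head (281,307) is at about 15° and in contact, with very low force. I keep pushing.

servo_tool --pt "-0.5 0 0 0" --pt "-1.0 0 0 0" --pt "-1.5 0 0 0" --pt "-2 0 0 0" --pt "-2.5 0 0 0" --pt "-3 0 0 0" --pt "-3.2 0 0 0" --pt "-3.2 0 0 0"

```text
time: 17.4
tool_pos: [0.3928, 0.2467, 0.1449]
ee_rot: [3.141, -0.0, -2.443]
wrist_force: [-0.4, -0.2, 0.9]
width: 0.0084
finger_force: 0.0
```

servo_tool --pt "-0.3 0 0 0" --pt "-0.6 0 0 0" --pt "-0.6 0 0 0" --pt "-0.6 0 0 0"

```text
time: 17.9
tool_pos: [0.3974, 0.2505, 0.145]
ee_rot: [3.142, -0.0, -2.443]
wrist_force: [0.5, -0.7, -0.3]
width: 0.0087
finger_force: 0.0
```

servo_tool --pt "-0.3 0 0 0" --pt "-0.4 0 0 0" --pt "-0.4 0 0 0"

```text
time: 18.27
tool_pos: [0.4005, 0.2531, 0.145]
ee_rot: [3.142, 0.0, -2.443]
wrist_force: [0.6, 0.6, 0.5]
width: 0.008
finger_force: 0.0
```

Run:
```python
from h import *
import pickle
o=get_obs();print(st(o["tool_pos"]),o["wrist_force"],o["width"])
w=camera_model("wrist");im=snapshot("wrist")
print("head top expected at lean", [(th,np.round(proj(w,W(.0-.164*np.sin(np.radians(th)),0,.010+.164*np.cos(np.radians(th)))),0)) for th in (-4,-2,0,5)])
ascii(im,240,324,220,360,2,4)
```

```text
(np.float64(-12.5), np.float64(0.3), np.float64(145.0)) [0.58232608 0.62209005 0.4861732 ] 0.007987871290350234
head top expected at lean [(-4, array([280., 333.])), (-2, array([280., 324.])), (0, array([280., 314.])), (5, array([280., 289.]))]
==============-:=====---::===============-
==============::=====---:::==============-
===============-=====--::::::-============
-------------=##++===---+#####%##=--------
::::::::::::--+*+===----*@@@@@@@@=----:::-
+***********+=+++******+*%#%@@@@@=:::-++++
%@@@@@@@%#*++++=:=*+=+**--+++++**-:.-+**+%
@@@@@@@*+++++++=:::::::+-:++++++++=.-+++++
%@@@@@%++++++++=.:-==-:=-:+++++++++:-+++++
#@@@@@*++++++++=.:===-:-::=++++++++==+++++
#@@@@%+++++++++-.-==::::..=+++++++++=+++++
*%@@@#+++++++++- ..    ...=+++++++++=+++++
#%@@%++++++++++:         .-++++++++++=++++
*@@@#+++++++++=:          -+++++++++++++++
+%@%++++++++++=.          :++++++++=-=====
::-+++++++++++=.          :==-==------:...
::=+++++++++++-.          .:-----------...
**++++++++++++-            :------------++
##++++++++++++-            :-----------=*#
::::::::::-+++:            :---.........::
..  .. ...:==-.            .--:.... ...  .
.. ..  .. .--:.            .--:. ... . . .
..  . . . .:-:.  .......   .--:.    ...   
..   . .  .:-:. ..::::::.. .--:..  .   .  
  .. .....::-:. .::::::::. .----. .    .. 
 .  .. ..:-:-:. .::::::::. .--==:.    ....
 .  .   .:::::..:::::::::: .:-=+-.   .   .
.  .  ...::::...--:....:--..::=+-. .      
. . ..  .::.........::::::::::=*=. .     .
.........::..........::-:-::--=*+.........
.........::........:----------=#*:........
.........::.....:-============+##:........
.........-:...:==++==++=======+##:........
.........-:...:---------------=#*:........
.........--......:------------=**:........
```

servo_tool --pt "-0.15 0 0 0" --pt "-0.25 0 0 0" --pt "-0.25 0 0 0"

```text
time: 18.7
tool_pos: [0.4024, 0.2546, 0.145]
ee_rot: [3.142, -0.0, -2.443]
wrist_force: [0.1, 0.1, 0.2]
width: 0.0083
finger_force: 0.2
```

servo_tool --pt "-0.15 0 0 0" --pt "-0.15 0 0 0" --pt "-0.15 0 0 0"

```text
time: 19.08
tool_pos: [0.4035, 0.2555, 0.145]
ee_rot: [3.142, -0.0, -2.443]
wrist_force: [-0.4, -0.2, -0.2]
width: 0.0085
finger_force: 0.7
```

servo_tool --pt "1 0 0 0" --pt "3 0 0 0" --pt "6 0 -1 0" --pt "9 -1 -6 0" --pt "9 -1 -8 0" --pt "9 -1 -8 0"

```text
time: 19.82
tool_pos: [0.3417, 0.1902, 0.227]
ee_rot: [-3.14, 0.005, -2.444]
wrist_force: [0.0, -0.8, -1.5]
width: 0.0084
finger_force: 0.0
```

Run:
```python
from h import *
import pickle
o=get_obs();print(st(o["tool_pos"]),o["wrist_force"],o["width"])
w=camera_model("wrist");im=snapshot("wrist");cv2.imwrite("pics/m.png",im);pickle.dump((w,tool()),open("w5.pkl","wb"))
s=snapshot("scene");cv2.imwrite("pics/m_s.png",s);cv2.imwrite("pics/m_t.png",snapshot("top"))
for n in("scene","wrist"):
    m=camera_model(n)
    for th in(-3,-1.5,0,3): print(n,th,[np.round(proj(m,W(xx-l*np.sin(np.radians(th)),0,.010+l*np.cos(np.radians(th)))),1) for xx,l in((0,.164),(0,.116))])
ascii(s,160,200,180,240,1,2)
```

```text
(np.float64(-97.9), np.float64(-10.3), np.float64(227.0)) [ 0.0285392  -0.82230763 -1.53476251] 0.008426027630321154
scene -3 [array([182.2, 185.1]), array([184.7, 203.3])]
scene -1.5 [array([182. , 185.9]), array([184.5, 203.9])]
scene 0 [array([181.7, 186.8]), array([184.3, 204.5])]
scene 3 [array([181.2, 188.6]), array([184. , 205.8])]
wrist -3 [array([291.8, 355.4]), array([290.1, 318.1])]
wrist -1.5 [array([291.8, 351.4]), array([290.1, 315.5])]
wrist 0 [array([291.9, 347.2]), array([290.2, 312.9])]
wrist 3 [array([292. , 338.4]), array([290.2, 307.4])]
+++++++++++=:.-==-++++++--::-=====+++***
++++++++++++-..::-++++++--::-=====+++***
++++++++++++=. :::+++++++-::--====+++***
++=-:::-++++=: :===++++++::::-=====+++**
=:.....:+++++-....-++++*+::::-=====+++**
.......:=++++-. ..:+++++-.:==---===+++**
........:-+++=: ...=++=-. :++++++==+++++
  .........:=+:.  .-=-.   .+++++++++++++
    . .........  .=+-.    .=++++++++++++
      .. ..... .-+++=.    .-++++++++++++
-:...... ....:-++++++:     :+++++++++++-
++++++++===++++++++++-.    .+++++++++++-
++++++++++++++++++++=-....--=+===-::::--
............::::.......:-=+=-------===::
----------+*##%%=::-===--=+*#%%%%%%%%+--
=========*#%%%%#=:+%%%%+-=++*%%%%%%%%+:-
=-++++=--=*####=:-%%%%%*===-*+======-:-+
=+++++-:::::-:::-*%%%%*+=-====-=++==+++*
=+++++++***************++---=*++++++++==
++++++++++++++++++++++++*===++++++++++++
+++++++++++++++++++++++=-======+++++++++
++++++++++++++++++++++++====+**+++++++++
++++++++++++++++++++++++=++++**+++++++++
+++++++++++++++++++++++++=+++***++++++++
=++++++++++++++++++++++++=+++***++++++++
-++++++++++++++++++++++++==++++*++======
:---::::::-==-::::::::::::--==++=-:.:.::
==-::::----===-----:::::::--=++++------=
=========--::--====----:::--==++=---====
====-------::--=-=======--:--==+=--=====
```

The seated pipette matches an upright pose (head 182,187 to 184,204 in the scene). Going back for the second one.

Run:
```python
from h import *
for p in[(.32,.10,.245),(.32,-.1,.245),(.42,-.18,.245),(.626,-.179,.211)]: print([float(v) for v in need(p,np.pi)])
```

```text
[7.35, -5.58, -2.14, 40.0]
[20.21, -20.89, -2.13, 40.0]
[17.69, -33.45, -2.14, 40.0]
[1.85, -46.62, 1.21, 40.0]
```

servo_tool --pt "4 -2.5 -1.5 0" --pt "7.3 -5.6 -2.2 8" --pt "11.5 -10.4 -2.2 18" --pt "15.5 -15.2 -2.2 28" --pt "20 -20.5 -2.2 38" --pt "19 -26 -2.2 40" --pt "18 -32 -2.2 40" --pt "17.7 -33.4 -2.2 40" --claw 150

```text
time: 20.98
tool_pos: [0.4209, -0.1812, 0.2433]
ee_rot: [3.138, -0.006, 3.14]
wrist_force: [-0.4, -0.1, 0.6]
width: 0.0386
finger_force: 0.0
```

servo_tool --pt "-6 0 0 0" --pt "-12 0 0 0" --pt "-18 0 1.5 0" --pt "-20.6 0.1 3.3 0" --pt "-20.6 0.1 3.3 0" --pt "-20.6 0.1 3.3 0"

```text
time: 21.72
tool_pos: [0.6252, -0.1779, 0.2142]
ee_rot: [3.141, -0.001, -3.141]
wrist_force: [-0.1, -0.8, 0.4]
width: 0.0385
finger_force: 0.0
```

Run:
```python
from h import *
o=get_obs();print(o["tool_pos"],o["ee_rot"],o["width"],need((.626,-.179,.148),np.pi))
w=camera_model("wrist");im=snapshot("wrist");cv2.imwrite("pics/n.png",im)
u,v=proj(w,(.616,-.179,.175));print(u,v)
ascii(im,int(u)-30,int(u)+30,int(v)-30,int(v)+40,2,4)
```

```text
[ 0.62519776 -0.1779476   0.21424815] [ 3.14139140e+00 -9.54444206e-04 -3.14096379e+00] 0.0385077936346935 [np.float64(-0.09), np.float64(-0.11), np.float64(6.62), np.float64(0.0)]
280.1523733497595 228.54065847782522
===============++=++++++++++++
+++++++++++++++++++++=========
-:::::::::::::::::::::::::::::
::::::::::::::::::::::::::::::
::::::::::::::::::::::::::::::
:-------------::---===--::::::
+++++++++++-:.:-:..---::::::::
+++++++++=-:-:::::: .:::::::::
+++++++++=::-::::::..:::::::--
++++++++++-..:::::. .:::::-=++
++++++++++=-:. .  .:-:--=+++++
=+++++++++=-+*+==+++-=++++++++
=+++++++++=-::-==-:::=++++++++
-++++++++++====+++==++++++++++
-+++++++++++++++++++++++++++++
:+++++++++++++++++++++++++++++
-#############################
=#############################
```

servo_tool --pt "0 -0.1 2 0" --pt "-0.1 -0.1 4 0" --pt "-0.1 -0.1 5.5 0" --pt "-0.1 -0.1 6.6 0" --pt "-0.1 -0.1 6.6 0" --pt "-0.1 -0.1 6.6 0"

```text
time: 22.52
tool_pos: [0.6275, -0.1797, 0.1486]
ee_rot: [-3.141, 0.001, -3.142]
wrist_force: [0.5, -0.4, -0.3]
width: 0.0387
finger_force: 0.0
```

servo_tool --pt "0 0 0 0" --pt "0 0 0 0" --pt "0 0 0 0" --pt "0 0 0 0" --pt "0 0 0 0" --pt "0 0 0 0" --claw 255

```text
time: 23.28
tool_pos: [0.6272, -0.179, 0.1483]
ee_rot: [3.141, 0.0, -3.141]
wrist_force: [0.0, 2.0, 3.0]
width: 0.0157
finger_force: 29.9
```

servo_tool --pt "0.8 0 -2 0" --pt "1.6 0 -4 0" --pt "2.4 0 -6 0" --pt "3.2 0 -7.8 0" --pt "6 0 -9 0" --pt "11 0 -9.5 0" --pt "16 0 -9.5 0" --pt "20 0 -9.5 0"

```text
time: 24.28
tool_pos: [0.4249, -0.1797, 0.2442]
ee_rot: [-3.14, 0.001, 3.141]
wrist_force: [-0.6, -0.5, -0.6]
width: 0.0153
finger_force: 30.0
```

servo_tool --pt "4 2 0 -5" --pt "7 6 0 -12" --pt "9 11 0 -20" --pt "10 17 0 -28" --pt "10.2 23 0 -35" --pt "9 28 0 -40" --pt "8 32 1 -40" --pt "8 32 1.5 -40"

```text
time: 25.28
tool_pos: [0.3465, 0.142, 0.2281]
ee_rot: [3.141, -0.0, -2.439]
wrist_force: [0.3, -0.2, -1.0]
width: 0.0154
finger_force: 30.0
```

servo_tool --pt "0 0 0 0" --pt "0 0 0 0" --pt "0 0 0 0"

```text
time: 25.65
tool_pos: [0.3473, 0.1395, 0.2285]
ee_rot: [-3.141, 0.001, -2.446]
wrist_force: [1.0, 0.7, 0.3]
width: 0.0154
finger_force: 30.0
```

Run:
```python
from h import *
o=get_obs();print(st(o["tool_pos"]),np.degrees(o["ee_rot"][2])+180-39.8,o["width"],need(W(-.067,-.052,.173),PSI))
w=camera_model("wrist");im=snapshot("wrist");cv2.imwrite("pics/o.png",im)
t,R=tool();print([(th,np.round(proj(w,t+R@[.024*np.sin(np.radians(th)),0,-.005-.024*np.cos(np.radians(th))]))) for th in(20,25)])
ascii(im,260,302,240,300,2,4)
```

```text
(np.float64(-126.0), np.float64(-52.9), np.float64(228.5)) 0.07510363602942505 0.015357972562963128 [np.float64(-5.9), np.float64(0.08), np.float64(5.56), np.float64(0.1)]
[(20, array([281., 276.])), (25, array([281., 272.]))]
****#############****
+++:=###########*--++
++=:-###########*:-++
++=.-#####*#**##*::=+
++-..-==:.....-=-. :=
++:  ...--=--:  .  :=
+=:..:=+++++++=:   :+
+=...=***++++++=.  :+
+-...=***++++++=.  .=
+:   .=+*+++++=:   .=
=: .:. .-===-:..-:  :
=. .==-..   .::==-. .
-. :===:::::--====. .
:  :========++===-.  
:  -=--=======-:::.
```

servo_tool --pt "-1.5 0.1 1.5 0" --pt "-3 0.1 3 0" --pt "-4.5 0.1 4.5 0" --pt "-5.9 0.1 5.5 0" --pt "-5.9 0.1 5.5 0" --pt "-5.9 0.1 5.5 0"

```text
time: 26.45
tool_pos: [0.3918, 0.179, 0.1735]
ee_rot: [-3.141, 0.0, -2.444]
wrist_force: [-0.2, -0.8, -0.2]
width: 0.0152
finger_force: 30.0
```

servo_tool --pt "-0.25 0 0.6 0" --pt "-0.55 0 1.2 0" --pt "-0.8 0 1.8 0" --pt "-1.1 0 2.4 0" --pt "-1.1 0 2.4 0" --pt "-1.1 0 2.4 0"

```text
time: 27.2
tool_pos: [0.4005, 0.1864, 0.1491]
ee_rot: [-3.141, 0.001, -2.443]
wrist_force: [1.8, 1.2, -1.7]
width: 0.0154
finger_force: 30.0
```

servo_tool --pt "-0.15 0 0.3 0" --pt "-0.3 0 0.6 0" --pt "-0.3 0 0.6 0" --pt "-0.3 0 0.6 0"

```text
time: 27.7
tool_pos: [0.4027, 0.1882, 0.1429]
ee_rot: [-3.141, 0.001, -2.444]
wrist_force: [2.3, 1.0, -1.5]
width: 0.0157
finger_force: 30.0
```

Run:
```python
from h import *
o=get_obs();print(st(o["tool_pos"]),o["wrist_force"],o["width"])
im=snapshot("scene");cv2.imwrite("pics/p.png",im);m=camera_model("scene")
print("bore",proj(m,W(0,-.052,.032)),"tip",proj(m,W(.005,-.052,.018)))
ascii(im,185,225,175,240,1,2)
```

```text
(np.float64(-52.4), np.float64(-50.9), np.float64(142.9)) [ 2.2707495   1.00054077 -1.52674618] 0.015718122062096683
bore (np.float64(209.8637577829578), np.float64(236.11239561388763)) tip (np.float64(210.59471473195364), np.float64(239.57215218540097))
......:=-----::..........:+-----::::::::
.......-::-=====..........--=++++++++++*
.......:+=-*****:.........-**+++++++**+*
....::::=--+****+=-----:=*##*++*++++++++
-----====--+****##+===--+###*++*++++++**
.:---====--=+***##+=-==-=###*++********+
 :---=====-.-***##*=-====###**++*****+=.
 :----====:.-***#*===+==-+****+*++***+. 
 -++======-.:*****+=+++++=+*****+++*+:  
 :++++====-..-====--+++++=+*+*+++**+:   
 .+*++====-:.-***+=-+++++=+***++***+=---
  -+*+=====-.-**+++:++++++++++++++++****
  :*****++++..===-::=+++++=+==++++++++++
  .+*+++++++:.====-.-+++++====++++++++++
  :++*++++++- ..:...-+++++----=+======++
::..:..:++++-.      :++++++--------::=#*
--------++++=.      .=+++++#%%%%%%=:+%#*
---==+===++++:      .-++++*#%%%%%%-:+%**
---=-----++++-.     .-+++++*+==+==--#%*+
---:..:.:++++=.:     :+++++========+##*+
---=+===+=++++:--:  .:=+++++++++-=+++++*
---=**++++++++++++=:-=+++++++**+-=+++***
+++++=++++++++++++=--=+**+++++++===++***
--==++++++*++++++++=--=*#*++++++=-=++***
++++**++++++++++++++--=*#******+=-=++*+*
++++***++++++++**+==++++++******+-=+++**
==++***+++++++++**+=-===++******+-==++**
-=+++**+++++++*++++=====++++++++=--=++++
--==++===:::::::::::----====--::-==++++-
:--=+====:--:-----------=======--==++===
:--=+===---:::-:::::::----==-:-=========
.:-===+=-:.:::::::::::----==---=========
::---===-----------===----==========----
```

servo_tool --pt "-0.35 -0.1 0 0" --pt "-0.7 -0.1 0 0" --pt "-1.05 -0.1 0 0" --pt "-1.4 -0.1 0 0" --pt "-1.4 -0.1 0 0"

```text
time: 28.38
tool_pos: [0.4122, 0.1951, 0.1426]
ee_rot: [3.141, -0.006, -2.444]
wrist_force: [-3.2, -3.7, 1.9]
width: 0.0152
finger_force: 30.0
```

servo_tool --pt "-0.2 0 0 0" --pt "-0.4 0 0 0" --pt "-0.6 0 0 0" --pt "-0.6 0 0 0"

```text
time: 28.88
tool_pos: [0.4169, 0.199, 0.1427]
ee_rot: [3.141, -0.006, -2.444]
wrist_force: [-3.1, -3.8, 3.2]
width: 0.0156
finger_force: 30.0
```

servo_tool --pt "0 0 0 0" --pt "0 0 0 0" --pt "0 0 0 0" --pt "0 0 0 0" --claw 185

```text
time: 29.38
tool_pos: [0.4184, 0.2004, 0.143]
ee_rot: [3.141, 0.0, -2.443]
wrist_force: [-0.3, 0.0, -0.6]
width: 0.0257
finger_force: 0.0
```

Run:
```python
from h import *
o=get_obs();print(st(o["tool_pos"]),o["wrist_force"],o["width"])
w=camera_model("wrist");im=snapshot("wrist");cv2.imwrite("pics/q.png",im)
print("head top expected at lean", [(th,np.round(proj(w,W(.003-.164*np.sin(np.radians(th)),-.052,.010+.164*np.cos(np.radians(th)))),0)) for th in (5,10,15,20,25)])
ascii(im,240,324,190,310,2,4)
```

```text
(np.float64(-32.4), np.float64(-51.6), np.float64(143.0)) [-0.34817085  0.01525695 -0.62963225] 0.025705487721332628
head top expected at lean [(5, array([280., 330.])), (10, array([280., 304.])), (15, array([280., 276.])), (20, array([280., 248.])), (25, array([280., 219.]))]
##########################################
##########################################
##########################################
##########################################
##****************************************
#+-:::::::::::::::::::::::::::::::::::::::
+-::::::::::::::::::::::::::::::::::::::::
+=========================================
+=-:-============:......:-================
*==============:.:=++++=-..-==============
*=============:.-++++++++=: -=============
*============-::+*++++++++-..::::::::--===
*+============::=**+++++++: .::::::::::::-
*+=++++++--===:..-++++++=:...::.:----:::::
++++++++=.:===--=:..::.....::::..-----==+=
++++++++- :====--+**=---:::::::..==+++++++
+++++++=: :============+=======:.-++++++++
+++++++-. -+=+++==========-----. :=+++++++
+++++++:  .::-##+========+++++=: .=+++++++
++++++=.  .::-++-:=======+++++=:  -+++++++
++++++-. .#@@@@%+++++***+++++++-. .=++++++
+++++=:  :%@@@@%########*++++++-. .-++++++
+++++=.  =@@@@@%########+++++++=.  :======
+++++-  .*@@@@@%*#######*+++++++:   :----=
++++=:  .%@@@@@%*#######*+++++++:   .-----
++++-.  -%@@@@@%########*+++++++:   .:----
++++:   =%@@@@@%%*=======++++++=:    :----
+++=.  .#@@@@@@@@#+++++++++++++=:    .----
===:   :#%%%%%%%%*==============:.    :---
---.   .::::::::..................    :---
```

The pipette leans at about 22° (281,234), resting in its bore. Same push again.

servo_tool --pt "0 0 -3 0" --pt "0 0 -5.5 0" --pt "3 0 -5.5 0" --pt "5.2 0 -5.5 0" --pt "5.2 0 -5.5 0"

```text
time: 30.05
tool_pos: [0.3782, 0.1665, 0.1984]
ee_rot: [-3.141, 0.001, -2.444]
wrist_force: [-0.2, 0.7, -0.6]
width: 0.0257
finger_force: 0.0
```

servo_tool --pt "0 0 0 0" --pt "0 0 2 0" --pt "0 0 4 0" --pt "0 0 5.3 0" --pt "0 0 5.3 0" --claw 232

```text
time: 30.68
tool_pos: [0.3781, 0.1669, 0.1438]
ee_rot: [3.14, -0.002, -2.443]
wrist_force: [-0.4, 0.4, 0.2]
width: 0.0087
finger_force: 0.0
```

servo_tool --pt "-0.5 0 0 0" --pt "-1.1 0 0 0" --pt "-1.7 0 0 0" --pt "-2.3 0 0 0" --pt "-2.9 0 0 0" --pt "-3.5 0 0 0" --pt "-4 0 0 0" --pt "-4.5 0 0 0"

```text
time: 31.68
tool_pos: [0.4132, 0.196, 0.1449]
ee_rot: [3.141, -0.0, -2.443]
wrist_force: [-0.7, -0.3, -0.0]
width: 0.0087
finger_force: 0.1
```

Run:
```python
from h import *
o=get_obs();print(st(o["tool_pos"]),o["wrist_force"],o["width"])
w=camera_model("wrist");im=snapshot("wrist")
print("head top expected at lean", [(th,np.round(proj(w,W(.003-.164*np.sin(np.radians(th)),-.052,.010+.164*np.cos(np.radians(th)))),0)) for th in (0,5,10,15,20,25)])
ascii(im,250,312,240,350,2,4)
```

```text
(np.float64(-39.3), np.float64(-51.7), np.float64(144.9)) [-0.70203814 -0.270271   -0.03645134] 0.008718017386442602
head top expected at lean [(0, array([280., 362.])), (5, array([280., 339.])), (10, array([280., 314.])), (15, array([280., 287.])), (20, array([280., 259.])), (25, array([280., 231.]))]
========+++=-------==++========
==++++++++=::=----:.-++++++++==
=+++++++++=::=----:.:++++++++==
=+++++++++=.:-=---:.:+++++++++=
++++++++++=.+###*++::=++++++++=
*+++++++++-.=#***#*-.=+++++++++
*+++++++++-.==--:-+-.=+++++++++
++++++++++:.---:::=-.-+++++++++
+++++++++=:.::.  .--.-+++++++++
+++++++++=.          :==++=++++
+++++++++=.          .---------
+++++++++-.          .:--------
+++++++++-            :--------
+++++++++-            :--------
:::::-+++:            :---.....
 ... :==-.            .---.    
 .   .--:.  .......   .--:. .. 
. .. .:-:. .::::::::  .--:. . .
     .:-:. .::::::::. .--:.. . 
.   .::-:. .::::::::. .----..  
.. .:-:-:. .::::::::. .-===:.  
....-=:::..++==--=+*=..--++-.. 
.  .--::...-========-..::=+-.  
  ..:-:.......:::::::::::=*=.  
....::......::-::::---::-=*+...
....::.......:-----------=#*:..
....::.....:-============+##:..
....-:....:===+==+=======+##:..
```

Following nicely (about 10°). Pushing on to the notch back.

servo_tool --pt "-0.5 0 0 0" --pt "-1.0 0 0 0" --pt "-1.5 0 0 0" --pt "-2 0 0 0" --pt "-2.5 0 0 0" --pt "-2.5 0 0 0"

```text
time: 32.48
tool_pos: [0.4324, 0.212, 0.1449]
ee_rot: [3.142, -0.0, -2.443]
wrist_force: [-0.7, 0.3, 0.6]
width: 0.0085
finger_force: 0.0
```

servo_tool --pt "-0.2 0 0 0" --pt "-0.4 0 0 0" --pt "-0.5 0 0 0" --pt "-0.5 0 0 0"

```text
time: 32.98
tool_pos: [0.4358, 0.2149, 0.145]
ee_rot: [3.142, -0.001, -2.443]
wrist_force: [-1.7, -1.2, 0.9]
width: 0.0084
finger_force: 0.5
```

servo_tool --pt "1 0 0 0" --pt "3 0 0 0" --pt "6 0 -1 0" --pt "9 0 -6 0" --pt "9 0 -8 0" --pt "9 0 -8 0" --pt "9 0 -8 0"

```text
time: 33.85
tool_pos: [0.3665, 0.157, 0.2237]
ee_rot: [3.141, -0.001, -2.443]
wrist_force: [0.1, 0.8, -1.1]
width: 0.0085
finger_force: 0.0
```

Run:
```python
from h import *
o=get_obs();print(st(o["tool_pos"]),o["wrist_force"],o["width"],o["time"])
w=camera_model("wrist");im=snapshot("wrist");cv2.imwrite("pics/r.png",im)
s=snapshot("scene");t=snapshot("top");cv2.imwrite("pics/r_t.png",t)
a=cv2.resize(s[165:265,125:245],(400,333),interpolation=cv2.INTER_CUBIC);b=cv2.resize(t[165:295,145:275],(400,400),interpolation=cv2.INTER_CUBIC)
c=cv2.resize(im[150:400,150:450],(400,333));r=np.zeros((600,800,3),np.uint8)
r[:333,:400]=a;r[:400,400:]=b;r[333:600,:400]=c[:267];cv2.imwrite("pics/s.png",r)
```

```text
(np.float64(-100.1), np.float64(-51.7), np.float64(223.7)) [ 0.14283155  0.8323924  -1.09693803] 0.008451361248865356 33.85
```

View pics/s.png

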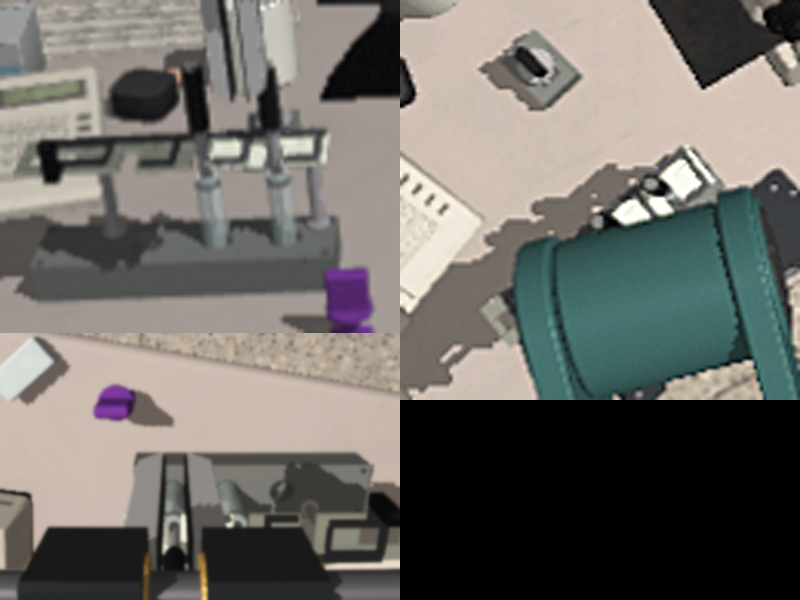

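The last picture shows both pipettes upright in the notches, with the comb open and its tab at the left. Next I push the tab along +y with closed fingers.

servo_tool --pt "0 5 0 0" --pt "-2 10 0 0" --pt "-5 12.3 0 0" --pt "-6.6 12.3 0 0" --pt "-6.6 12.3 4 0" --pt "-6.6 12.3 8.7 0" --pt "-6.6 12.3 8.7 0" --pt "-6.6 12.3 8.7 0" --claw 255

```text
time: 35.0
tool_pos: [0.3396, 0.2937, 0.1393]
ee_rot: [-3.141, 0.001, -2.444]
wrist_force: [0.7, 1.3, -1.0]
width: 0.0003
finger_force: 0.0
```

servo_tool --pt "0 0.5 0 0" --pt "0 1 0 0" --pt "0 1.5 0 0" --pt "0 2 0 0" --pt "0 2.4 0 0" --pt "0 2.4 0 0"

```text
time: 35.75
tool_pos: [0.3225, 0.3126, 0.1378]
ee_rot: [3.141, -0.0, -2.443]
wrist_force: [0.1, 0.1, 0.5]
width: 0.0004
finger_force: 0.0
```

Run:
```python
from h import *
o=get_obs();print(st(o["tool_pos"]),o["wrist_force"],o["width"],o["time"], o["wrist_force"][:2]@Y)
```

```text
(np.float64(-34.3), np.float64(96.0), np.float64(137.8)) [0.07885719 0.14706228 0.49066392] 0.0004080372593576128 35.75 0.06250827710935832
```

servo_tool --pt "0 0.3 0 0" --pt "0 0.5 0 0" --pt "0 0.5 0 0"

```text
time: 36.12
tool_pos: [0.3195, 0.316, 0.1377]
ee_rot: [3.141, -0.001, -2.443]
wrist_force: [0.3, -0.5, 1.1]
width: 0.0006
finger_force: 0.4
```

servo_tool --pt "0 0.2 0 0" --pt "0 0.2 0 0" --pt "0 0.2 0 0"

```text
time: 36.5
tool_pos: [0.3183, 0.3175, 0.1378]
ee_rot: [3.141, -0.001, -2.443]
wrist_force: [0.2, -1.8, -0.4]
width: 0.0003
finger_force: 0.4
```

Run:
```python
from h import *
o=get_obs();print(st(o["tool_pos"]),o["wrist_force"],o["wrist_force"][:2]@Y)
im=snapshot("scene");cv2.imwrite("pics/u.png",im);m=camera_model("scene")
print("tab top open/shut",proj(m,W(-.034,.1,.142)),proj(m,W(-.034,.122,.142)))
ascii(im,122,162,188,230,1,2)
```

```text
(np.float64(-34.3), np.float64(102.5), np.float64(137.8)) [ 0.20487369 -1.76599673 -0.43989787] -1.487927826426028
tab top open/shut (np.float64(138.3217327264843), np.float64(207.51456553163803)) (np.float64(128.90226784328016), np.float64(207.87500247618289))
+++++=----:------=+###*******##**+++++=:
*####=----.:====---===++++=-+*##++++=:..
##+===----::+++++--=++++===-=*##*++=:...
##=-===--=+:-+++++--=====+++**##*+=-.  .
##=-=====++:-+++++==*###########*+--:   
#######++++=:=++++==+######***##*+=-:.  
#######+++++:-+++++++***#*+===*#*++==--:
##******++++=:+++++++**###**++*##+++++++
##***++*+++++:-+++++++**##*+++*##*++++++
##******+++++--+++++++++*+-----------:::
##***+: :++++=:=++++==-....:-=++++++****
##***=.  :++++--++++++====--+#%%%%%%%%%%
#*****:  :++++=:=++++==+*+-=#%%%%%%%%##*
#*****-   :-=++--++=-::::-+#%%%%%%%#=-::
#******:    .-===+*%%%%####%%######***++
#**++**-    :+**################+---=+++
########--+++###################*=-=++++
#################################+==++++
#############################****+====++
################******++++++++++++=---++
*#******++++++++++++++++++++++++++=-:-=+
```

servo_tool --pt "0 0.15 0 0" --pt "0 0.15 0 0" --pt "0 0.15 0 0"

```text
time: 36.92
tool_pos: [0.3178, 0.3183, 0.1379]
ee_rot: [-3.141, -0.0, -2.444]
wrist_force: [1.6, -3.7, -1.2]
width: 0.0007
finger_force: 1.8
```

servo_tool --pt "0 0.15 0 0" --pt "0 0.15 0 0" --pt "0 0.15 0 0"

```text
time: 37.3
tool_pos: [0.3178, 0.3183, 0.1379]
ee_rot: [-3.137, -0.0, -2.444]
wrist_force: [4.5, -6.4, -2.4]
width: 0.0007
finger_force: 3.7
```

servo_tool --pt "0 0.1 0 0" --pt "0 0.1 0 0" --pt "0 0.1 0 0"

```text
time: 37.67
tool_pos: [0.3177, 0.3184, 0.1379]
ee_rot: [-3.135, -0.001, -2.445]
wrist_force: [5.6, -8.0, -1.1]
width: 0.0003
finger_force: 4.9
```

The comb is at its stop: 10 N and no further motion. Backing off, then looking at the lug slot and the key.

servo_tool --pt "0 -1 0 0" --pt "0 -1 -4 0" --pt "0 -1 -9 0" --pt "-3 -1 -12.2 0" --pt "-8 0 -12.2 0" --pt "-8 0 -12.2 0" --pt "-8 0 -12.2 0" --pt "-8 0 -12.2 0"

```text
time: 38.67
tool_pos: [0.3766, 0.3716, 0.2605]
ee_rot: [3.141, 0.001, -2.443]
wrist_force: [-0.3, 0.3, -0.0]
width: 0.0005
finger_force: 0.0
```

Run:
```python
from h import *
import pickle
o=get_obs();print(st(o["tool_pos"]),o["wrist_force"],o["width"])
w=camera_model("wrist");im=snapshot("wrist");cv2.imwrite("pics/v.png",im);pickle.dump((w,tool()),open("w6.pkl","wb"))
t=snapshot("top");cv2.imwrite("pics/v_t.png",t)
# rectify the stand plane z=.114 around the lug, 1 px = 1 mm in x(down), y(right)
xs=np.arange(-45,30,2);ys=np.arange(70,140,1)
M=np.array([[proj(w,W(x/1e3,y/1e3,.114)) for y in ys] for x in xs],np.float32)
r=cv2.remap(im,M[...,0],M[...,1],cv2.INTER_LINEAR);cv2.imwrite("pics/v_r.png",r)
print("rows x=-45..29 step2, cols y=70..139");ascii(r,0,70,0,len(xs),1,1)
print(M.min((0,1)),M.max((0,1)))
```

```text
(np.float64(45.1), np.float64(106.7), np.float64(260.5)) [-0.32410643  0.26825859 -0.02450802] 0.0005313060356092322
rows x=-45..29 step2, cols y=70..139
##############################************************#*****#*********
###########################*******************************************
#########################************************++++++++*************
#######****###############********************+-:::::::::::=+*********
########**###############********************+=:...........:=*********
########*##############**********************+=:........  .:=*********
***********#*********************************+=:. .....   .:=*********
************************++++++++++++++++++++++-..         .:=*********
==============================================-:.         .:=*********
===============================================-::.......::-=+********
===============================================--:::....::----=++*****
===============================================--::::::::--------=++**
**********************************************+=-:::::::--==+==----==+
@@@@@@@@@@@@@@@@@@@@@@%
[... 1095 characters left out ...]
=====--:::::-----
#################*+=-::::::::::::::::::::::::::::::::::::::::::::-----
-------------------::::::::::::::::::::::::::::::::::::::::::::::-----
:::::::::::::::::::::::::::::::::::::::::::::::::::::::::::::::::-----
------------------::::::::::::::::::::::::::::::::::::::::::::::------
------==+++++==-------------------------------------------------------
--------=++**+=-------------------------------------------------------
----------=====-----------------------------===-----------------------
-------------------------------------------=+**++=--------------------
-----====---------------------------------==+***++=-------------------
[242.44849 111.34929] [314.165   186.81459]
```

Run:
```python
from h import *
import pickle
w,_=pickle.load(open("w6.pkl","rb"));g=cv2.cvtColor(cv2.imread("pics/v.png"),cv2.COLOR_BGR2GRAY)
def line(P):
    m=np.array([[proj(w,p) for p in P]],np.float32);return cv2.remap(g,m[...,0],m[...,1],cv2.INTER_LINEAR)[0]
prof=np.mean([line([W(x,y/1e3,.114) for y in range(86,136)]) for x in(-.005,-.003,-.001,.001)],0)
print("y86..",prof.astype(int))
prof=np.mean([line([W(x/1e3,y,.114) for x in range(-24,24)]) for y in(.098,.104,.108,.114,.118)],0)
print("x-24..",prof.astype(int))
# key block from top view
t=camera_model("top");im=cv2.imread("pics/v_t.png");b=[int(v) for v in proj(t,(.561,.349,.04))];print(b)
ascii(im,b[0]-25,b[0]+25,b[1]-22,b[1]+22,1,1)
```

```text
y86.. [235 203 141  93  76  83 105 120 124 122 122 122 123 123 123 123 123 123
 123 122 122 122 121 122 122 122 121 121 122 122 122 121 121 122 122 122
 122 121 127 163 214 228 199 137  90  74  72  71  73  81]
x-24.. [116 117 125 155 195 211 203 161 105  76  72  73  84 117 150 150 133 124
 123 123 123 123 123 123 122 119 110  93  81  98 158 216 235 223 178 116
  80  72  73  74  74  73  73  74  78  84  89  92]
[191, 187]
##################################################
##################################################
##################################################
##################################################
##################################################
##################################################
##################################################
##################################################
##################################################
######################*###########################
#####################+++*#########################
##################*=+++++*########################
################*===++++++########################
#############
[... 867 characters left out ...]
###+-====+++++++=--+#################
################*--====+++++=-:+##################
#################+--====+++=--+###################
###################+-====+=--+####################
####################*-=-==--+#####################
####################*-----+#######################
##################################################
##################################################
##################################################
##################################################
##################################################
##################################################
##################################################
##################################################
```

Run:
```python
from h import *
print([float(v) for v in need((.585,.375,.23),np.radians(45))])
```

```text
[-16.17, -13.13, 3.09, -5.0]
```

servo_tool --pt "-4 -3.3 0 0" --pt "-8 -6.6 0 -5" --pt "-12 -10 0 -5" --pt "-16.2 -13.1 1.5 -5" --pt "-16.2 -13.1 3.1 -5" --pt "-16.2 -13.1 3.1 -5" --pt "-16.2 -13.1 3.1 -5" --claw 120

```text
time: 39.65
tool_pos: [0.5845, 0.3762, 0.2313]
ee_rot: [-3.141, 0.003, -2.355]
wrist_force: [0.1, 0.6, 0.5]
width: 0.0494
finger_force: 0.0
```

Run:
```python
from h import *
import pickle
o=get_obs();print(o["tool_pos"],o["ee_rot"],o["width"])
w=camera_model("wrist");im=snapshot("wrist");cv2.imwrite("pics/x.png",im);pickle.dump((w,tool()),open("w7.pkl","wb"))
t,R=tool();print(proj(w,(.56,.35,.066)))
# rectify on wing-top plane z=.066, tool axes centred (.56,.35)
n=35;u=R[:2,0];v=R[:2,1]
M=np.array([[proj(w,[*(np.array([.56,.35])-a*2e-3*u+b*1e-3*v),.066]) for b in range(-n,n)] for a in range(-22,22)],np.float32)
r=cv2.remap(im,M[...,0],M[...,1],cv2.INTER_LINEAR);cv2.imwrite("pics/x_r.png",r)
ascii(r,0,2*n,0,44,1,1)
g=cv2.cvtColor(r,cv2.COLOR_BGR2GRAY);m=(g<48).astype(np.uint8);k,l,s,c=cv2.connectedComponentsWithStats(m)
for i in range(1,k):
    if s[i,4]>20: print(s[i],c[i])
```

```text
[0.58445197 0.37619438 0.23126933] [-3.14116311e+00  2.51256071e-03 -2.35507996e+00] 0.049448604064208916
(np.float64(279.2924573746173), np.float64(164.60187984530103))
%%%%%%%%%%%%%%%%%%%%%%%%%%%%%%%%%%%%%%%%%%%%%%%%%%%%%%%%%%%%%%%%%%%%%%
%%%%%%%%%%%%%%%%%%%%%%%%%%%%%%%%%%%%%%%%%%%%%%%%%%%%%%%%%%%%%%%%%%%%%%
%%%%%%%%%%%%%%%%%%%%%%%%%%%%%%%%%%%%%%%%%%%%%%%%%%%%%%%%%%%%%%%%%%%%%%
%%%%%%%%%%%%%%%%%%%%%%%%%%%%%%%%%%%%%%%%%%%%%%%%%%%%%%%%%%%%%%%%%%%%%%
%%%%%%%%%%%%%%%%%%%%%%%%%%%%%%%%%%%%%%%%%%%%%%%%%%%%%%%%%%%%%%%%%%%%%%
%%%%%%%%%%%%%%%%%%%%%%%%%%%%%%%%%%%%%%%%%%%%%%%%%%%%%%%%%%%%%%%%%%%%%%
%%%%%%%%%%%%%%%%%%%%%%%%%%%%%%%%%%%%%%%%%%%%%%%%%%%%%%%%%%%%%%%%%%%%%%
%%%%%%%%%%%%%%%%%%%%%%%%%%%%%%%%%%%%%%%%%%%%%%%%%%%%%%%%%%%%%%%%%%%%%%
%%%%%%%%%%%%%%%%%%%%%%%%%%%%%%%%%%%%%%%%%%%%%%%%%%%%%%%%%%%%%%%%%%%%%%
%%%%%%%%%%%%%%%%%##################################**#####%%%%%%%%%%%%
%%%%%%%%%%%%%%%%##*+++++++++++++++++++++++++++++++++++++**###%%%%%%%%%
%%%%%%%%%%%%%%%%##*++++++++++++++++++++++++++++++++++++++=++*##%%%%%%%
%%%%%%%%%%%%%%%%##*++++++++++++++++++++++++++++++++++++++===++*###%%%%
%%%%%%%
[... 1539 characters left out ...]
:--============
%%%%%%%%%%%%%%%%##**++++++++++++++++++++++++++=---:::::---============
%%%%%%%%%%%%%%%%##******+++++++++++++++++++++++==---------============
%%%%%%%%%%%%%%%%%########**+=======================--=================
%%%%%%%%%%%%%%%%%%%%%%%%%##*++========================================
%%%%%%%%%%%%%%%%%%%%%%%%%%%###****+++***#******+++**********++========
%%%%%%%%%%%%%%%%%%%%%%%%%%%%%%##########%#####################*+++++++
%%%%%%%%%%%%%%%%%%%%%%%%%%%%%%%%%%%%%%%%%%%%%%%%%%%%%%%%%%%%%#########
%%%%%%%%%%%%%%%%%%%%%%%%%%%%%%%%%%%%%%%%%%%%%%%%%%%%%%%%%%%%%%%%%%%%%%
%%%%%%%%%%%%%%%%%%%%%%%%%%%%%%%%%%%%%%%%%%%%%%%%%%%%%%%%%%%%%%%%%%%%%%
[ 33  19  10  14 128] [37.15625   25.7578125]
```

Run:
```python
from h import *
import pickle
_,(t,R)=pickle.load(open("w7.pkl","rb"));k=np.array([.56,.35])-.0074*R[:2,0]+.0022*R[:2,1];print(k)
print([float(v) for v in need((*k,.056))],[float(v) for v in need((*k,.12))])
```

```text
[0.56366868 0.35679266]
[2.93, 0.12, 17.58] [2.9, 0.11, 11.18]
```

servo_tool --pt "1.5 0.1 4 0" --pt "2.9 0.1 8 0" --pt "2.9 0.1 11.5 0" --pt "2.9 0.1 14.5 0" --pt "2.9 0.1 16.5 0" --pt "2.9 0.1 17.5 0" --pt "2.9 0.1 17.5 0" --pt "2.9 0.1 17.5 0"

```text
time: 40.7
tool_pos: [0.5653, 0.3566, 0.0557]
ee_rot: [-3.141, 0.003, -2.356]
wrist_force: [0.0, -0.1, 0.7]
width: 0.0497
finger_force: 0.0
```

servo_tool --pt "0 0 0 0" --pt "0 0 0 0" --pt "0 0 0 0" --pt "0 0 0 0" --pt "0 0 0 0" --pt "0 0 0 0" --pt "0 0 0 0" --claw 255

```text
time: 41.58
tool_pos: [0.5644, 0.3561, 0.054]
ee_rot: [3.142, 0.0, -2.356]
wrist_force: [-0.0, -0.3, 0.5]
width: 0.0119
finger_force: 30.0
```

Run:
```python
from h import *
o=get_obs();print(o["tool_pos"],o["width"],o["wrist_force"])
w=camera_model("wrist");t,R=tool();im=snapshot("wrist");cv2.imwrite("pics/y.png",im)
# wing-top rectified in tool axes (rows: tool x +24..-24 by 2mm, cols tool y +-25)
M=np.array([[proj(w,t+R@[a*1e-3,b*1e-3,t[2]-.066]) for b in range(-25,26)] for a in range(24,-20,-2)],np.float32)
r=cv2.remap(im,M[...,0],M[...,1],cv2.INTER_LINEAR);ascii(r,0,51,0,22,1,1)
```

```text
[0.56439325 0.35605819 0.05400729] 0.011946993399052239 [-0.00607731 -0.255761    0.50503486]
*********========+***+=-----=+***=-::--====--------
*********=====+*****+:        -+***=::::-==-------+
*********=====+++++-.          .=+++=-:::---------=
*********+++++++++=:           .-+++++++=-:-------=
*********+++++++++=.            -++++++++=---------
*********+++++++++=.            -+++++++++=--------
********++++++++++-.            :=++++++++=--------
********++++++++++-             .=+++++++++=-------
*******++++++++++=:             .=++++++++++-------
*******++++++++++=.             .-++++++++++=------
******+++++++++++=.             .-+++++++++++------
******+++++++++++-.              :=++++++++++=-----
*****+++++++++++=:.              .=+++++++++++-----
*****+++++++++++=:               .-+++++++++++=----
****++++++++++++=.                :====+==+++++=---
****++++++++++++-.                .-------=--==----
***+++++++++++++-.                .:---------------
***++++++++++++=:  ..          .  .:---------------
-----------=+++=: .--.        .:.  :----:::::::::::
          .-+++=. .=*+-----:.:::.  :---:.          
          .-++=-. .+*******+----.  .:--:.          
          .----:  :+*******+----.  .:--:..
```

Run:
```python
from h import *
w=camera_model("wrist");t,R=tool();g=cv2.cvtColor(cv2.imread("pics/y.png"),cv2.COLOR_BGR2GRAY)
a=np.arange(24,-20,-1)
M=np.array([[proj(w,t+R@[x*1e-3,b*1e-3,t[2]-.066]) for b in(-5,-3,-1,1,3)] for x in a],np.float32)
r=cv2.remap(g,M[...,0],M[...,1],cv2.INTER_LINEAR)
for x,q,m in zip(a,r,M[:,2]): print(x,q,m.round(0))
```

```text
24 [173 128  96 100 113] [278. 235.]
23 [164  50  27  28  33] [278. 237.]
22 [141  19  13  13  12] [278. 238.]
21 [104  16  13  13  13] [278. 240.]
20 [50 13 13 14 12] [278. 242.]
19 [25 14 13 14 12] [278. 244.]
18 [20 15 14 13 12] [278. 245.]
17 [19 15 14 13 13] [278. 247.]
16 [18 15 13 14 13] [278. 249.]
15 [16 15 15 15 14] [278. 251.]
14 [17 19 19 18 18] [278. 252.]
13 [18 21 21 21 19] [278. 254.]
12 [18 22 21 21 21] [278. 256.]
11 [19 22 21 21 20] [278. 258.]
10 [18 21 22 20 20] [278. 259.]
9 [15 21 21 19 20] [278. 261.]
8 [12 20 22 21 19] [278. 263.]
7 [11 17 21 20 20] [278. 264.]
6 [10 13 19 16 19] [278. 266.]
5 [12 10 13 13 18] [279. 268.]
4 [10 11 11 11 14] [279. 269.]
3 [11 12 11 12 11] [279. 271.]
2 [10 10 11 11 12] [279. 273.]
1 [10 11 11 10 11] [279. 274.]
0 [10 11 11 11 11] [279. 276.]
-1 [11 11 11 10 11] [279. 278.]
-2 [10 10 11 11 11] [279. 279.]
-3 [10 11 10 11 11] [279. 281.]
-4 [11 11 10 11 11] [279. 282.]
-5 [11 11 11 11 11] [279. 284.]
-6 [16 11 11 11 10] [279. 286.]
-7 [20 11 11 11 10] [279. 287.]
-8 [21 10 10 11 11] [279. 289.]
-9 [28 11 11 11 10] [279. 290.]
-10 [35 12 11 11 11] [279. 292.]
-11 [49 11 11 11 12] [279. 294.]
-12 [84 10 12 11 10] [279. 295.]
-13 [125  26  20  20  15] [279. 297.]
-14 [158  98  86  82  46] [279. 298.]
-15 [170 163 157 147  81] [279. 300.]
-16 [173 175 175 170  96] [279. 301.]
-17 [174 176 176 174  98] [279. 303.]
-18 [175 177 176 174 102] [279. 305.]
-19 [176 177 176 174 104] [279. 306.]
```

The wing spans −14.1 to +14.5 mm about the tool, so it is centred. Lifting out.

servo_tool --pt "0 0 -1.2 0" --pt "0 0 -2.5 0" --pt "0 0 -6 0" --pt "0 0 -11 0" --pt "0 0 -16 0" --pt "0 0 -18.5 0" --pt "0 0 -18.5 0"

```text
time: 42.5
tool_pos: [0.5655, 0.3567, 0.2437]
ee_rot: [-3.139, 0.008, -2.356]
wrist_force: [-0.4, 0.3, -0.8]
width: 0.0116
finger_force: 30.0
```

Run:
```python
from h import *
o=get_obs();print(o["tool_pos"],o["width"],o["wrist_force"],[float(v) for v in need(W(-.0003,.1102,.24))])
t,R=tool();print("turn",np.degrees(np.arctan2(R[1,0],R[0,0])))
```

```text
[0.56554615 0.35666731 0.2437343 ] 0.01164684140012645 [-0.44849784  0.27040107 -0.82029258] [16.79, 15.18, 0.21]
turn -134.9935461796419
```

servo_tool --pt "2 2 0 10" --pt "5 4.5 0 20" --pt "8 7 0 30" --pt "11 10 0 40" --pt "14 12.5 0 50" --pt "16.5 15 0 60" --pt "16.8 15.2 0 70" --pt "16.8 15.2 0 80"

```text
time: 43.5
tool_pos: [0.3367, 0.3442, 0.2374]
ee_rot: [-3.139, -0.001, 2.526]
wrist_force: [0.5, 0.5, -1.3]
width: 0.0116
finger_force: 30.0
```

servo_tool --pt "0 0 0 10" --pt "0 0 0 15.2" --pt "0 0 0 15.2" --pt "0 0 0 15.2" --pt "0 0 0 15.2"

```text
time: 44.12
tool_pos: [0.338, 0.3446, 0.2386]
ee_rot: [-3.141, -0.0, 2.266]
wrist_force: [-0.2, -1.2, -1.5]
width: 0.012
finger_force: 30.0
```

Run:
```python
from h import *
o=get_obs();print(st(o["tool_pos"]),o["width"],o["wrist_force"],o["joint_positions"].round(2))
t,R=tool();print("need",[float(v) for v in need(W(-.0003,.1102,.19),PSI+np.pi/2)],"to .137:",[float(v) for v in need(W(-.0003,.1102,.137))])
```

```text
(np.float64(-1.9), np.float64(110.7), np.float64(238.6)) 0.01199954072575712 [-0.1691534  -1.20673863 -1.54491781] [ 0.68 -0.07  1.49  0.    1.72 -0.02]
need [-0.05, 0.16, 4.86, 0.0] to .137: [-0.05, 0.16, 10.16]
```

servo_tool --pt "0 0.1 2 0" --pt "-0.05 0.15 4 0" --pt "-0.05 0.15 5.2 0" --pt "-0.05 0.15 5.2 0" --pt "-0.05 0.15 5.2 0" --pt "-0.05 0.15 5.2 0"

```text
time: 44.88
tool_pos: [0.34, 0.3457, 0.188]
ee_rot: [3.14, -0.0, 2.266]
wrist_force: [0.2, -0.3, -0.5]
width: 0.0117
finger_force: 30.0
```

Run:
```python
from h import *
o=get_obs();print(st(o["tool_pos"]),o["width"],o["wrist_force"])
w=camera_model("wrist");t,R=tool();im=snapshot("wrist");cv2.imwrite("pics/z.png",im)
print("need",[float(v) for v in need(W(-.0003,.1102,.15),PSI+np.pi/2)])
M=np.array([[proj(w,W(b/1e3,a/1e3,.114)) for b in range(-30,31)] for a in range(140,80,-2)],np.float32)
r=cv2.remap(im,M[...,0],M[...,1],cv2.INTER_LINEAR);print("rows y140..82, cols x-30..30");ascii(r,0,61,0,30,1,1)
```

```text
(np.float64(0.3), np.float64(110.2), np.float64(188.0)) 0.011723002500316718 [ 0.19333916 -0.30369852 -0.52405843]
need [0.0, -0.06, 3.79, 0.0]
rows y140..82, cols x-30..30
%%%%%%%%##**************************++++=-::::::::-==========
%%%%%%%%##**************************++++=-::::::::-==========
%%%%%%%%##*+++=========================-::::-------==========
%%%%%%%%##*#%#+----::-------------::.........:::::-==========
%%%%%%%%###@@%+-------------------::..............:-=========
###%%%#####%@%+-----==++******+++++=-::::.........:-=========
:-=====+====++=-----+*##%%%%%%%%%%##*+++=:........:==========
  ....:------------=*#***************+*+=:........:==========
  ....::-----------=*#***************+*+=:........:==========
  ...::------------=*#*****************+=:........:==========
  ::---------------=##*****************+=:........:-=========
 :-=+++++++##*=----=*#*****************+=:........:-=========
:=##%%%%##%@@@*----=*#*****************+=:.......::-=========
=*#%%%%%%#%@@@*----=+*+=============+#%#+-:.....::--=========
*#%%%%%%%#%@@@+----=**=-------------=#@@%=::...::---======+
[... 232 characters left out ...]
---------=========
%%%%%%%%%#%@@%*------------------------=----------===========
%%%%%%%%##%@@%+----==--::.........::--------------===========
%%%%%%%%%#%@%*=---==--:.           .:---==---------==========
%%%%%%%%##***+=------:.             .:----=---------=========
%%%%%%%##*+=====----..               ..:------------=========
%%%%#**+===-==-----:.                 .:-----------==========
%%%#*===--=--------:.                  .--------------=======
%%%#+=-------------.                   .----=---------=======
%%#*==-----=-------.                   .:--------------======
%%#+=-------------:.                   .---------------======
%#+==-------------:.                   .:---------------=====
```

servo_tool --pt "-0.05 -0.1 0.8 0" --pt "-0.05 -0.1 1.6 0" --pt "-0.05 -0.1 2.3 0" --pt "-0.05 -0.1 2.3 0" --pt "-0.05 -0.1 2.3 0"

```text
time: 45.55
tool_pos: [0.3392, 0.3443, 0.164]
ee_rot: [3.141, -0.0, 2.265]
wrist_force: [0.4, 0.6, -1.0]
width: 0.0116
finger_force: 30.0
```

servo_tool --pt "0 0 0.2 0" --pt "0 0 0.4 0" --pt "0 0 0.6 0" --pt "0 0 0.6 0" --pt "0 0 0.6 0"

```text
time: 46.18
tool_pos: [0.3391, 0.3443, 0.1579]
ee_rot: [-3.142, -0.0, 2.265]
wrist_force: [-0.4, -0.5, -1.0]
width: 0.0114
finger_force: 30.0
```

Run:
```python
from h import *
o=get_obs();print(st(o["tool_pos"]),o["width"],o["wrist_force"],o["wrist_torque"])
```

```text
(np.float64(-1.3), np.float64(109.7), np.float64(157.9)) 0.011432784974614916 [-0.44623097 -0.52390778 -1.00457715] [-0.03234952  0.03200374 -0.03373188]
```

servo_tool --pt "0 0.05 0.1 0" --pt "0 0.05 0.25 0" --pt "0 0.05 0.4 0" --pt "0 0.05 0.4 0"

```text
time: 46.68
tool_pos: [0.3393, 0.3445, 0.1577]
ee_rot: [3.14, 0.0, 2.266]
wrist_force: [-5.5, -3.2, 13.5]
width: 0.0117
finger_force: 30.0
```

servo_tool --pt "0 0 0.2 0" --pt "0 0 0.4 0" --pt "0 0 0.6 0" --pt "0 0 0.6 0"

```text
time: 47.18
tool_pos: [0.3401, 0.3467, 0.1556]
ee_rot: [3.133, -0.002, 2.266]
wrist_force: [-8.5, -1.4, 25.1]
width: 0.0118
finger_force: 30.0
```

servo_tool --pt "0 0 -0.6 0" --pt "0 0 -1.2 0" --pt "0 0 -1.4 0" --pt "0 0 -1.4 0" --pt "0 0 -1.4 0"

```text
time: 47.8
tool_pos: [0.3395, 0.3443, 0.1613]
ee_rot: [-3.14, 0.0, 2.265]
wrist_force: [-0.0, -0.5, -1.1]
width: 0.0118
finger_force: 30.0
```

Run:
```python
from h import *
o=get_obs();print(st(o["tool_pos"]),o["width"],o["wrist_force"],o["wrist_torque"],o["ee_rot"])
w=camera_model("wrist");t,R=tool();im=snapshot("wrist");cv2.imwrite("pics/z2.png",im)
M=np.array([[proj(w,W(b/1e3,a/1e3,.114)) for b in range(-30,31)] for a in range(140,80,-2)],np.float32)
r=cv2.remap(im,M[...,0],M[...,1],cv2.INTER_LINEAR);print("rows y140..82, cols x-30..30");ascii(r,0,61,0,22,1,1)
# wing top position in tool frame (origin+30 -> TCP+12mm up)
a=np.arange(24,-20,-1)
g=cv2.cvtColor(im,cv2.COLOR_BGR2GRAY)
for h in(-.012,):
    m=np.array([[proj(w,t+R@[x*1e-3,b*1e-3,h]) for b in(-3,0,3)] for x in a],np.float32)
    print(cv2.remap(g,m[...,0],m[...,1],cv2.INTER_LINEAR).tolist())
```

```text
(np.float64(-1.0), np.float64(109.5), np.float64(161.3)) 0.011795561587569085 [-0.01527486 -0.47686895 -1.1341662 ] [-0.10030762 -0.01362683 -0.02386965] [-3.14033709e+00  2.49344737e-04  2.26521540e+00]
rows y140..82, cols x-30..30
%%%%%%%%%#****************************+=-::::::::-===========
%%%%%%%%%#****************************+=-::::::::-===========
%%%%%%%%%#***+========================--:::--================
%%%%%%%%%#*#%%+----:-----::.................::::::-==========
%%%%%%%%%##@@%+----------::.......................:-=========
##%%%%%%%##%@%+------==+=-:::::::::::::::.........:-=========
::=++++++=====------+####*******++++++++=:........:==========
  ......::---------=*##**************+**=:........:==========
  ....::-----------=*#***************+**=:........:-=========
  ...::------------=*#******************=:........:-=========
  :----------------=**============++****=:........:==========
 .-++++++++*#*=----===------------=+****=:........:==========
.=#%%%%%%#%@@@+-----========-======+++**=:........:-======++*
=#%%%%%%%%%@@@+-----==------------==+***=:........:-====+###*
[... 422 characters left out ...]
============
%%%%#+===========-:.                .:-======================
[[105, 104, 105], [68, 69, 100], [21, 19, 70], [13, 13, 40], [14, 13, 25], [13, 13, 15], [14, 13, 13], [13, 13, 13], [13, 13, 14], [13, 14, 14], [14, 14, 12], [14, 16, 15], [15, 16, 15], [17, 16, 15], [16, 16, 15], [15, 17, 16], [15, 17, 16], [16, 16, 18], [15, 16, 21], [16, 15, 21], [16, 18, 22], [15, 26, 22], [15, 34, 22], [16, 37, 22], [21, 37, 22], [33, 37, 22], [45, 37, 22], [49, 36, 22], [49, 37, 22], [50, 37, 22], [50, 36, 22], [50, 36, 22], [50, 35, 23], [50, 35, 25], [49, 35, 27], [49, 35, 27], [50, 35, 25], [49, 35, 26], [47, 39, 40], [61, 62, 66], [81, 87, 80], [88, 93, 83], [101, 106, 98], [128, 128, 127]]
```

Run:
```python
from h import *
w=camera_model("wrist");g=cv2.cvtColor(cv2.imread("pics/z2.png"),cv2.COLOR_BGR2GRAY)
def line(P):
    m=np.array([[proj(w,p) for p in P]],np.float32);return cv2.remap(g,m[...,0],m[...,1],cv2.INTER_LINEAR)[0]
print("x",list(range(-15,15)))
for y in(127,126,125,124,123,122,121,120,119,118,117,116,115,114,113): print(y,line([W(x/1e3,y/1e3,.114) for x in range(-15,15)]))
```

```text
x [-15, -14, -13, -12, -11, -10, -9, -8, -7, -6, -5, -4, -3, -2, -1, 0, 1, 2, 3, 4, 5, 6, 7, 8, 9, 10, 11, 12, 13, 14]
127 [ 94  94  94  92 102 160 193 181 175 174 169 164 164 163 163 163 163 162
 161 161 161 158 153 158 157 123  70  47  43  43]
126 [ 94  94  94  93 105 171 206 183 167 165 165 164 164 165 164 163 162 162
 162 162 161 159 154 159 157 125  71  47  43  43]
125 [ 94  94  94  93 103 159 190 176 166 165 164 165 164 164 164 164 163 163
 162 162 161 159 154 159 158 124  72  47  43  43]
124 [ 93  94  94  93 105 164 195 179 166 166 166 165 164 164 164 164 163 162
 162 162 161 159 155 159 158 125  72  48  43  43]
123 [ 93  95  94  93 107 174 208 185 167 166 165 165 165 164 164 165 164 163
 162 161 161 160 156 160 159 127  73  48  43  43]
122 [ 94  95  95  94 106 163 191 174 163 162 162 162 162 161 160 161 160 160
 160 161 161 160 157 160 159 126  73  48  43  43]
121 [ 93  95  95  93 107 160 182 158 143 142 142 142 141 141 141 141 140 139
 142 151 158 160 158 160 158 124  71  47  43  42]
120 [ 94  95  94  94 106 155 167 128 108 106 106 106 105 106 106 105 105 105
 110 128 151 15
[... 223 characters left out ...]
 98  98  99 100
 100 111 140 156 156 160 158 121  67  47  43  42]
117 [ 99  96  94  93 101 122 114 105 105 105 105 104 104 104 103 104 105 105
 105 112 140 156 156 159 158 122  67  47  44  42]
116 [101  95  95  93  98 121 114 105 106 105 106 105 104 102 104 105 105 106
 105 113 138 154 152 158 158 122  69  47  42  43]
115 [102  95  95  93  98 119 113 104 103 101 101  99  98  97  98  99 101 102
 104 111 136 147 147 157 158 123  68  47  43  42]
114 [101  96  95  92  96 114 107  98  96  93  94  94  94  93  93  93  94  95
  98 104 126 147 157 161 158 123  70  47  43  42]
113 [102  96  95  90  90 100  97  93  93  95 100 101 102 102 101  99  95  93
  92  95 109 143 163 163 160 125  71  47  44  42]
```

The same-image comparison shows the foot lying about −1.1 mm (x) and −2 to −3 mm (y) from the tool axis, so I'll correct for that relative to the slot and look again.

servo_tool --pt "0 0 -0.5 0" --pt "0.15 0.1 -1 0" --pt "0.33 0.16 -0.8 0" --pt "0.33 0.16 -0.5 0" --pt "0.33 0.16 -0.3 0" --pt "0.33 0.16 -0.3 0" --pt "0.33 0.16 -0.3 0"

```text
time: 48.72
tool_pos: [0.3386, 0.3481, 0.1649]
ee_rot: [-3.141, -0.0, 2.265]
wrist_force: [0.1, 0.7, -1.1]
width: 0.0119
finger_force: 30.0
```

```bash
cat > f.py <<'E'
from h import *
o=get_obs();print(st(o["tool_pos"]),o["wrist_force"].round(1),o["ee_rot"].round(3))
w=camera_model("wrist");im=snapshot("wrist");g=cv2.cvtColor(im,cv2.COLOR_BGR2GRAY)
C=-w["camera_from_world"][:3,:3].T@w["camera_from_world"][:3,3];print("cam",st(C))
def line(P):
    m=np.array([[proj(w,p) for p in P]],np.float32);return cv2.remap(g,m[...,0],m[...,1],cv2.INTER_LINEAR)[0]
print("x",list(range(-14,14)))
for y in range(130,104,-1): print(y,*line([W(x/1e3,y/1e3,.114) for x in range(-14,14)]))
E
python3 f.py
```

```text
(np.float64(0.8), np.float64(113.0), np.float64(164.9)) [ 0.1  0.7 -1.1] [-3.141 -0.     2.265]
cam (np.float64(-0.2), np.float64(194.1), np.float64(328.9))
x [-14, -13, -12, -11, -10, -9, -8, -7, -6, -5, -4, -3, -2, -1, 0, 1, 2, 3, 4, 5, 6, 7, 8, 9, 10, 11, 12, 13]
130 94 93 90 87 101 123 139 155 159 159 155 132 92 75 73 73 72 72 72 71 70 68 70 71 61 49 45 42
129 93 93 91 98 131 168 196 221 226 227 225 202 154 127 125 125 125 125 125 123 120 115 120 122 99 63 46 42
128 93 93 90 101 143 179 192 208 213 213 212 198 171 156 156 155 154 154 155 154 150 144 150 151 122 72 46 43
127 94 93 91 103 156 190 177 174 176 175 174 172 166 163 163 163 162 161 161 160 157 151 156 156 122 71 46 43
126 93 93 90 111 177 206 179 165 165 165 165 165 164 165 164 163 162 162 161 161 157 151 156 155 119 68 46 43
125 94 94 91 108 165 190 170 163 164 165 164 164 164 163 163 162 163 161 161 160 157 150 157 155 118 67 47 43
124 94 94 92 106 160 188 170 161 159 158 158 157 158 157 157 156 156 155 155 156 155 150 157 155 118 68 47 43
123 94 94 92 115 182 207 174 146 135 133 132 132 131 131 132 132 130 130 130 13
[... 1148 characters left out ...]
07 107 103 94 79 71 74
111 90 91 95 102 107 108 103 88 66 48 38 35 34 34 34 35 34 36 46 69 92 105 106 107 104 95 86 81
110 95 97 102 106 107 106 96 68 37 23 18 17 16 17 16 17 15 17 22 41 75 100 107 107 107 104 97 89
109 109 103 104 106 107 103 85 49 22 14 13 12 13 13 14 13 13 14 14 25 58 91 104 107 107 106 103 98
108 121 106 105 106 103 95 71 36 17 13 14 13 13 14 11 13 14 13 12 17 42 77 97 104 106 107 105 103
107 118 107 106 104 97 77 51 27 14 13 14 13 14 13 12 12 14 13 14 14 29 55 80 98 105 106 106 105
106 110 105 105 104 91 58 31 19 14 13 13 13 13 13 13 13 14 13 13 13 17 33 59 91 104 105 105 105
105 106 106 105 102 84 48 21 14 13 13 13 13 12 13 13 14 14 13 12 13 13 21 47 85 102 105 105 105
```

servo_tool --pt "0.18 0.03 0 0" --pt "0.18 0.03 0.3 0" --pt "0.18 0.03 0.6 0" --pt "0.18 0.03 0.8 0" --pt "0.18 0.03 0.8 0"

```text
time: 49.4
tool_pos: [0.3376, 0.3496, 0.1567]
ee_rot: [-3.141, -0.0, 2.265]
wrist_force: [0.9, 0.0, -0.2]
width: 0.012
finger_force: 30.0
```

servo_tool --pt "0 0 0.1 0" --pt "0 0 0.2 0" --pt "0 0 0.3 0" --pt "0 0 0.3 0"

```text
time: 49.9
tool_pos: [0.3377, 0.3497, 0.1539]
ee_rot: [-3.142, -0.0, 2.265]
wrist_force: [0.4, 0.2, -1.1]
width: 0.0118
finger_force: 30.0
```

```bash
python3 f.py | head -30; python3 -c "
from h import *;o=get_obs();print(o['wrist_torque'])"
```

```text
(np.float64(1.1), np.float64(114.8), np.float64(153.9)) [ 0.4  0.2 -1.1] [-3.142 -0.     2.265]
cam (np.float64(0.1), np.float64(195.9), np.float64(317.9))
x [-14, -13, -12, -11, -10, -9, -8, -7, -6, -5, -4, -3, -2, -1, 0, 1, 2, 3, 4, 5, 6, 7, 8, 9, 10, 11, 12, 13]
130 93 94 91 87 99 110 109 110 96 72 63 62 63 63 62 62 63 62 63 63 64 63 65 68 61 47 44 43
129 94 94 92 95 123 145 157 172 151 108 93 92 92 92 92 92 93 91 92 96 102 104 112 119 101 60 45 44
128 94 94 92 101 140 165 167 165 137 105 96 96 96 96 96 95 95 95 96 102 118 131 147 154 126 70 46 44
127 94 95 92 104 162 193 169 134 103 92 91 91 91 91 90 90 89 89 90 94 109 133 155 164 133 73 46 44
126 95 94 91 107 176 206 171 128 103 99 99 98 99 97 97 97 97 98 98 98 107 130 156 162 129 70 46 44
125 96 94 91 102 159 186 161 127 107 105 104 103 104 103 104 103 103 104 105 103 109 131 156 160 124 68 46 43
124 95 95 91 104 165 195 166 127 108 105 106 105 105 104 103 104 105 105 106 105 110 130 155 158 120 66 46 44
123 95 95 92 110 180 205 167 126 107 103 102 101 99 98 97 98 99 101 103 104 109 131 155 158 121 67 46 44
122 96 95 93 104 160
[... 1085 characters left out ...]
6 105 105 101 75 36 17 13 13 13 13 14 13 13 14 13 14 14 13 13 20 52 88 103 106 106 106
110 106 105 106 105 99 69 32 16 13 13 12 14 13 13 14 14 13 13 13 12 13 18 45 83 103 105 106 105
109 106 106 106 104 97 65 30 15 12 12 13 14 12 14 13 13 13 14 12 13 14 19 41 80 102 106 106 106
108 106 106 106 105 95 60 26 14 13 13 13 13 13 13 14 14 13 13 13 13 13 16 39 79 101 106 105 107
107 106 106 105 105 93 55 24 14 13 13 13 14 13 14 14 14 14 14 13 13 14 15 36 76 101 106 106 106
106 106 106 106 104 92 54 21 14 14 15 14 15 15 15 14 15 14 14 14 14 14 15 34 73 100 105 106 106
105 105 106 105 104 89 50 20 15 15 14 16 15 15 15 14 14 15 15 15 15 14 14 29 70 100 105 106 106
[-0.00111771  0.03665806  0.03802613]
```

No contact at 0.154, where it was blocked at 0.158 before. Lowering on.

servo_tool --pt "0 0 0.15 0" --pt "0 0 0.3 0" --pt "0 0 0.4 0" --pt "0 0 0.4 0"

```text
time: 50.45
tool_pos: [0.3377, 0.3497, 0.1498]
ee_rot: [-3.141, -0.0, 2.265]
wrist_force: [1.0, -0.2, -1.1]
width: 0.0117
finger_force: 30.0
```

servo_tool --pt "0 0 0.2 0" --pt "0 0 0.4 0" --pt "0 0 0.5 0" --pt "0 0 0.5 0"

```text
time: 50.95
tool_pos: [0.3377, 0.3497, 0.1448]
ee_rot: [-3.141, -0.0, 2.265]
wrist_force: [0.8, 0.9, -1.0]
width: 0.0117
finger_force: 30.0
```

The foot is through. Lowering to the turning height, then turning while keeping the key's own axis in place.

servo_tool --pt "0 0 0.2 0" --pt "0 0 0.4 0" --pt "0 0 0.5 0" --pt "0 0 0.5 0"

```text
time: 51.45
tool_pos: [0.3377, 0.3497, 0.1398]
ee_rot: [-3.141, -0.0, 2.265]
wrist_force: [0.7, 0.7, -0.1]
width: 0.0117
finger_force: 30.0
```

Run:
```python
from h import *
o=get_obs();print(st(o["tool_pos"]),o["wrist_force"],o["wrist_torque"])
# flange visible height: scene view of key region
s=snapshot("scene");cv2.imwrite("pics/aa.png",s);m=camera_model("scene")
print("flange under/.119 at slot",proj(m,W(0,.110,.114)),proj(m,W(0,.110,.119)))
u,v=[int(k) for k in proj(m,W(0,.110,.119))];ascii(s,u-22,u+22,v-16,v+26,1,1)
```

```text
(np.float64(1.1), np.float64(114.8), np.float64(139.8)) [ 0.71214998  0.73716978 -0.09428097] [-0.07513139  0.03789511 -0.00755714]
flange under/.119 at slot (np.float64(139.5487383703483), np.float64(210.5064351414019)) (np.float64(139.17573952521667), np.float64(208.72626688976132))
====+##+===++++++++=::++++++====-=*##*++=:..
=++++##=-==++++++++=-:=+=====----=*##*++=:..
=**++##=-==*++++++++=:-=======+++**##*+=-.  
=+***##=-==+++++++++=:-===+**########*=-:.  
=*#**##=-==+++++++++=:..:=###########*+-::  
=+***##+=+++++++++++=-. .=###########*+--:  
=****#######*++++++++=. .=*#####***##*+=-:. 
+****#######*++++++++=.  :=**##*+++*#*+=-:..
+****#######*++++++++=:  .=*##*+===*#*++==--
*##**#####***++++++++=:  .=*##*****##*++++++
*##**##******++++++++=-. .-*###**++*#*++++++
*##**##*******++++++++=.  :=*#*+--=*##++++++
*##**##***++**++++++++=.  .-*#*++++*##*+++++
*##**##*******++++++++=:  .-*#********+=++==
*##**##******+==++=====:  .-+*+=----------::
*##**##****+-:::-------:..:==-:::::::::::-::
*##**##***+:....:::::----==+=-:::-+++++++*++
*##**##**+:   ..::::-===++++**+=:+#%%%%%%%%%
*##+
[... 375 characters left out ...]
----------=*######+---=++
###+*#******:  ..-+++++++++++*#######+-:-=++
*##+*#######+:-+++###################*=-=+++
**#+*########++#######################+-=+++
+*#+*#################################+===++
+*#+*#################################+====+
+##+*#############################****+====+
*##+*#######################*****++++++==--+
*##+*###############*******++++++++++++=---+
*##+*#########******+++++++++++++++++++=-::+
*##*+********++++++++++++++++++++++++++=-::=
###*+++++++++++++++++++++++++++++++====---:=
****++++++++++++++++++++++++++++++=-------:-
*+++++++++++++++++++++++++++++++++=::::::-:-
===-==++++++++++++++++============-::::::-::
---:--=++++++++++++==+-::::::::::-:::.::---:
```

servo_tool --pt "0 0 0.15 0" --pt "0.01 -0.06 0.15 -10" --pt "0.02 -0.13 0.15 -20" --pt "0 -0.19 0.15 -30" --pt "0 -0.25 0.15 -40" --pt "0 -0.25 0.15 -40"

```text
time: 52.25
tool_pos: [0.3358, 0.3481, 0.1385]
ee_rot: [3.141, 0.0, 2.962]
wrist_force: [-0.6, 0.6, -0.2]
width: 0.0116
finger_force: 30.0
```

Run:
```python
from h import *
o=get_obs();t,R=tool();print(st(o["tool_pos"]),o["wrist_force"],o["wrist_torque"],"heading rel stand x",np.degrees(np.arctan2(R[1,0],R[0,0]))-39.8)
for f in(70,80,90): # key kept: tool pos plan
    p=np.radians(f);print(f,[float(v) for v in need(W(.0011-.0011*(1-np.cos(p))-.0035*np.sin(p),.1148+.0035*(np.cos(p)-1)+.0011*np.sin(p),.1383))])
```

```text
(np.float64(-1.4), np.float64(114.8), np.float64(138.5)) [-0.60419898  0.61628081 -0.18507312] [ 0.01861657 -0.02621317 -0.04963009] heading rel stand x 129.8830511330708
70 [0.0, -0.2, 0.02]
80 [-0.02, -0.26, 0.02]
90 [-0.05, -0.32, 0.02]
```

No contact. Finishing the turn, then lowering until the flange touches.

servo_tool --pt "0 -0.07 0 -10" --pt "0 -0.13 0 -20" --pt "0 -0.2 0 -30" --pt "-0.02 -0.26 0 -40" --pt "-0.05 -0.32 0 -50" --pt "-0.05 -0.32 0 -50" --pt "-0.05 -0.32 0 -50"

```text
time: 53.12
tool_pos: [0.3357, 0.3449, 0.1385]
ee_rot: [3.142, 0.0, -2.451]
wrist_force: [-1.1, 0.0, -0.9]
width: 0.0122
finger_force: 30.0
```

servo_tool --pt "0 0 0.05 0" --pt "0 0 0.1 0" --pt "0 0 0.1 0" --pt "0 0 0.1 0"

```text
time: 53.62
tool_pos: [0.3357, 0.3449, 0.1375]
ee_rot: [3.142, 0.0, -2.447]
wrist_force: [0.0, -0.4, -0.9]
width: 0.012
finger_force: 30.0
```

Run:
```python
from h import *
o=get_obs();t,R=tool();print(st(o["tool_pos"]),o["wrist_force"],o["wrist_torque"],"heading rel stand x",np.degrees(np.arctan2(R[1,0],R[0,0]))-39.8)
```

```text
(np.float64(-3.5), np.float64(112.3), np.float64(137.5)) [ 0.00466241 -0.41830434 -0.89292235] [0.0395979  0.02670827 0.04581092] heading rel stand x -180.01358195902162
```

servo_tool --pt "0 0 0.1 0" --pt "0 0 0.1 0" --pt "0 0 0.1 0"

```text
time: 54.0
tool_pos: [0.3358, 0.345, 0.1367]
ee_rot: [3.142, 0.0, -2.447]
wrist_force: [-0.1, 0.9, 0.9]
width: 0.0122
finger_force: 30.0
```

servo_tool --pt "0 0 0.1 0" --pt "0 0 0.1 0" --pt "0 0 0.1 0"

```text
time: 54.38
tool_pos: [0.3359, 0.345, 0.1366]
ee_rot: [3.142, 0.001, -2.447]
wrist_force: [-1.3, -1.5, 5.3]
width: 0.0122
finger_force: 30.0
```

servo_tool --pt "0 0 0.1 0" --pt "0 0 0.1 0" --pt "0 0 0.1 0"

```text
time: 54.75
tool_pos: [0.3359, 0.3451, 0.1365]
ee_rot: [3.142, 0.002, -2.447]
wrist_force: [-2.8, -1.6, 8.5]
width: 0.0117
finger_force: 30.0
```

Flange contact at 0.1367, as computed. Releasing and rising.

servo_tool --pt "0 0 -0.15 0" --pt "0 0 -0.15 0" --pt "0 0 -0.15 0" --pt "0 0 -0.15 0" --pt "0 0 -0.15 0" --claw 165

```text
time: 55.38
tool_pos: [0.3357, 0.3449, 0.1358]
ee_rot: [3.142, -0.0, -2.447]
wrist_force: [0.4, 0.2, -0.4]
width: 0.033
finger_force: 0.0
```

servo_tool --pt "0 0 -2 0" --pt "0 0 -5 0" --pt "0 0 -9 0" --pt "-2 0 -12 0" --pt "-4.5 0 -13 0" --pt "-4.5 0 -13 0" --pt "-4.5 0 -13 0"

```text
time: 56.25
tool_pos: [0.3696, 0.3732, 0.265]
ee_rot: [3.141, -0.002, -2.447]
wrist_force: [0.5, 0.2, -0.3]
width: 0.0333
finger_force: 0.0
```

Run:
```python
from h import *
o=get_obs();print(st(o["tool_pos"]),o["wrist_force"],o["time"],o["width"])
w=camera_model("wrist");im=snapshot("wrist");cv2.imwrite("pics/ab.png",im)
M=np.array([[proj(w,W(x/1e3,y/1e3,.149)) for y in range(80,142)] for x in range(-44,30,2)],np.float32)
r=cv2.remap(im,M[...,0],M[...,1],cv2.INTER_LINEAR);print("plane z.149 rows x-44.. cols y80..141");ascii(r,0,62,0,37,1,1)
s=snapshot("scene");cv2.imwrite("pics/ab_s.png",s);m=camera_model("scene")
for y in(0,-.052): print([np.round(proj(m,W(.003,y,z)),0) for z in(.174,.126,.088)])
ascii(s,175,215,180,245,1,2)
```

```text
(np.float64(40.7), np.float64(112.4), np.float64(265.0)) [ 0.54561167  0.1792622  -0.26974384] 56.25 0.03328767726820186
plane z.149 rows x-44.. cols y80..141
##############################################################
######################################*******#################
###################################**+========+**#############
##################################*+-:........:=**############
##########################*#######*+-..........-+*############
********###***#********************+-.......  .-+*##########*#
+++++++++++++++++++++++++++++++++++=:....     .-+**###########
====================================-..      ..:-=+**#########
+++++=++=+==+=+==+========+=====++===-:......:-==--=+***######
+++=++++=+++++=======================--:::...:===-----=+**####
+++++++++++++++++++++++++++++++++++++--::::::-=+==------=++***
@@@@@@@@@@@@@@@%%%@@@@@@@@@@@@@@@@@%#+-:::::-+#%%%*=------==**
@@@@@@@@@@@%%##**#########%%%%%######+=--:::-+*###*=-------=+*
@@@@@@@@@@%#=----------=+***+==-----==+*+=--::-------------=+*
@@@@@@@@@@%*=-::::---=+**#*+-..     .:=+++==--::::::-------
[... 2170 characters left out ...]
=#%
%%%%#*+*=---:-:=%%%%%%%%%%+-::::::::-+%%
%%%%=--:-::::===#%%#%%%%##*++-::--=+++*+
*****++*++---=*++++++++=======+=-:-**+++
++++++++++===+++++++++++++++++===+++++++
++++++++=--=====++++++++++++++---====+++
+++++++++====+**++++++++++++++==+++**+++
+++++++++=++++**+++++++++++++++=+++***++
++++++++++=+++**+++++++++++++++=++=***++
++++++++++=++=+**++++++++++++++==+=+**++
-==++++++===+++++++============--==+++=-
...::::::::--==++=-:.:........::-===++=-
----::....:--=++++--------::::.:--===+=-
=--=----::.:-===+=--------=---:::--====:
----------::--====-----------------====-
--------------=-------------------------
----------------------------------------
----------------------------------------
```

```bash
python3 -c "
from bench import *
print(close_job())"
```

```text
the job is handed in; nothing more can be done
None
```

I handed the job in: both pipettes stand upright in the stand, the comb is pushed to its stop, and the T-key is through the slot, turned across it and released with its flange on the comb. `close_job()` returned no verdict, and one pipette head slipped out of the fingers mid-swing but stayed in its bore and was then pushed upright.

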